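# Examine sample blocks on an indexing microscope table

### The job

Examine all the sample blocks from the white pad under the microscope, from the lowest to the tallest: stand each upright in a pocket of the rotary table, click the table round until the block rests under the lens, push the start button fully down, and let it come up again before turning the table on. Never push the button with no block at the lens. When all have been examined, stand them back on the white pad, and leave the other things on the bench where they are.

Things in the scene. Friction and masses are not known exactly. Their poses are not given: they have to be found in the camera images.
- low_centre (a point): Centre (half-way up) of the lowest sample block: an upright grey resin cylinder 42 mm in diameter and 19 mm tall, about 35 g, with a steel sample set in its top; z axis up when upright. It starts upright on the bench on the white pad; it may be absent (at least two of the three blocks are there). The three blocks differ only in height (19, 26, 33 mm).
- mid_centre (a point): Centre (half-way up) of the middle sample block: an upright grey resin cylinder 42 mm in diameter and 26 mm tall, about 48 g, with a steel sample set in its top; z axis up when upright. It starts upright on the bench on the white pad; it may be absent (at least two of the three blocks are there). The three blocks differ only in height (19, 26, 33 mm).
- tall_centre (a point): Centre (half-way up) of the tallest sample block: an upright grey resin cylinder 42 mm in diameter and 33 mm tall, about 60 g, with a steel sample set in its top; z axis up when upright. It starts upright on the bench on the white pad; it may be absent (at least two of the three blocks are there). The three blocks differ only in height (19, 26, 33 mm).
- under_lens (a point): Point on the top surface of the rotary table (42 mm above the bench) straight below the microscope's lens; a pocket centre stands here at every click. Its x axis points from the table's hub to the microscope's column (away from the robot, within 0.25 rad), z up. Blocks cannot be set down or picked up here from above: the lens and its arm are in the way.
- microscope: White microscope; origin on the bench under the table's hub, x towards its column. Base 300 x 200 x 26 mm under the table. Lens: vertical steel barrel, 28 mm, 85 mm from the hub, through an arm 50 mm wide that runs from 70 mm to the column, 118 to 148 mm over the bench (barrel top 162 mm). Column 65 x 85 mm, centre 162 mm from the hub, 195 mm tall, camera tube on it to 255 mm.
- lens_tip (a point): Centre of the lens's lower end, z up: 106 mm over the bench with the start button up. Pushing the button fully down brings the lens 16 mm down, to 90 mm, in proportion; it rises again with the button. It never reaches a block standing in a pocket.
- pocket0 (a point): Centre of the floor of pocket 0 of the rotary table, 85 mm from the hub axis, the six pockets 60 degrees apart, each counter-clockwise (from above) of the one numbered below it. A pocket is a raised steel ring, 45 mm inside diameter, 57 mm outside, 4 mm high, standing on the table's flat top (42 mm above the bench, radius 128 mm with a rim 5 mm thick and 10 mm high); a block's foot drops inside the ring onto the flat top.
- pocket1 (a point): Centre of the floor of pocket 1 of the rotary table, 85 mm from the hub axis, the six pockets 60 degrees apart, each counter-clockwise (from above) of the one numbered below it. A pocket is a raised steel ring, 45 mm inside diameter, 57 mm outside, 4 mm high, standing on the table's flat top (42 mm above the bench, radius 128 mm with a rim 5 mm thick and 10 mm high); a block's foot drops inside the ring onto the flat top.
- pocket2 (a point): Centre of the floor of pocket 2 of the rotary table, 85 mm from the hub axis, the six pockets 60 degrees apart, each counter-clockwise (from above) of the one numbered below it. A pocket is a raised steel ring, 45 mm inside diameter, 57 mm outside, 4 mm high, standing on the table's flat top (42 mm above the bench, radius 128 mm with a rim 5 mm thick and 10 mm high); a block's foot drops inside the ring onto the flat top.
- pocket3 (a point): Centre of the floor of pocket 3 of the rotary table, 85 mm from the hub axis, the six pockets 60 degrees apart, each counter-clockwise (from above) of the one numbered below it. A pocket is a raised steel ring, 45 mm inside diameter, 57 mm outside, 4 mm high, standing on the table's flat top (42 mm above the bench, radius 128 mm with a rim 5 mm thick and 10 mm high); a block's foot drops inside the ring onto the flat top.
- pocket4 (a point): Centre of the floor of pocket 4 of the rotary table, 85 mm from the hub axis, the six pockets 60 degrees apart, each counter-clockwise (from above) of the one numbered below it. A pocket is a raised steel ring, 45 mm inside diameter, 57 mm outside, 4 mm high, standing on the table's flat top (42 mm above the bench, radius 128 mm with a rim 5 mm thick and 10 mm high); a block's foot drops inside the ring onto the flat top.
- pocket5 (a point): Centre of the floor of pocket 5 of the rotary table, 85 mm from the hub axis, the six pockets 60 degrees apart, each counter-clockwise (from above) of the one numbered below it. A pocket is a raised steel ring, 45 mm inside diameter, 57 mm outside, 4 mm high, standing on the table's flat top (42 mm above the bench, radius 128 mm with a rim 5 mm thick and 10 mm high); a block's foot drops inside the ring onto the flat top.
- knob_grip (a point): Point on the hub axis at the height to grip the table's black bar knob: 82 mm above the bench, 40 mm above the table's top. The bar is 50 mm long (along this point's x axis, which points at pocket 0), 14 mm thick (along its y) and its top is 17 mm above this point. It turns with the table.
- turntable (a joint): Angle of the rotary table (rad), positive counter-clockwise from above; it turns freely either way without end stop and has six spring-like detents a turn, at multiples of 1.047 rad; it starts resting in the one at 0. It pulls itself into the nearest detent when let go (holding torque at most about 0.19 N m). At every detent one pocket is under the lens.
- start (a joint): The spring start button's travel: 0 up, 0.006 m fully down (takes 5 N); it springs back up when let go.
- start_top (a point): Centre of the top of the start button's grey cap, 32 mm across, 63 mm above the bench, on a grey box 120 x 90 x 45 mm that stands beside the microscope, on the side away from the sample pad (either may be left or right); pressed straight down. (The flat black square on the same box is only a blank display.)
- pad_centre (a point): Centre of the white pad, a flat sheet 250 mm long (along its x, roughly away from the robot) and 130 mm wide (along its y), lying flush on the bench to one side of the microscope; the blocks stand on it, level with the bench, at the start and at the end.
- beaker: Bystander: glass beaker, 64 mm across, 85 mm tall; origin at the centre of its underside. Not part of the job.
- reagent: Bystander: amber bottle, 48 mm across, 95 mm tall; origin at the centre of its underside. Not part of the job.
- slide_box: Bystander: closed wooden box, 85 x 60 x 32 mm; origin at the centre of its underside. Not part of the job.
- brush: Bystander: cleaning brush lying flat, 150 mm long; origin at the centre of its underside. Not part of the job.
- jar: Bystander: small capped glass jar, 44 mm across, 45 mm tall; origin at the centre of its underside. Not part of the job.
- dish: Bystander: low glass dish, 90 mm across, 15 mm tall; origin at the centre of its underside. Not part of the job.
Mind the look-alikes: they are no part of the job. What is shaped like the part that bears tall_centre but blue or yellow is not meant.

How it is judged:
On the way, in this order (a step that is already met when the one before it is completed fails the run):
1. the lowest (19 mm) block, if present, stands in a pocket under the lens while the start button is pressed fully down (which brings the lens all the way down) (horizontal distance between low_centre and under_lens below 0.007 m and z of low_centre in the frame of under_lens between 0.0065 and 0.012 m and angle between low_centre's own z axis and vertical below 0.08 rad and z of low_centre in the frame of lens_tip above -0.0417 m), for 0.1 s.
2. the button, and so the lens, is let up again with the lowest (19 mm) block still under it (horizontal distance between low_centre and under_lens below 0.007 m and z of low_centre in the frame of under_lens between 0.0065 and 0.012 m and angle between low_centre's own z axis and vertical below 0.08 rad and z of low_centre in the frame of lens_tip below -0.0515 m), for 0.1 s.
3. the middle (26 mm) block, if present, stands in a pocket under the lens while the start button is pressed fully down (which brings the lens all the way down) (horizontal distance between mid_centre and under_lens below 0.007 m and z of mid_centre in the frame of under_lens between 0.01 and 0.0155 m and angle between mid_centre's own z axis and vertical below 0.08 rad and z of mid_centre in the frame of lens_tip above -0.0382 m), for 0.1 s.
4. the button, and so the lens, is let up again with the middle (26 mm) block still under it (horizontal distance between mid_centre and under_lens below 0.007 m and z of mid_centre in the frame of under_lens between 0.01 and 0.0155 m and angle between mid_centre's own z axis and vertical below 0.08 rad and z of mid_centre in the frame of lens_tip below -0.048 m), for 0.1 s.
5. the tallest (33 mm) block, if present, stands in a pocket under the lens while the start button is pressed fully down (which brings the lens all the way down) (horizontal distance between tall_centre and under_lens below 0.007 m and z of tall_centre in the frame of under_lens between 0.0135 and 0.019 m and angle between tall_centre's own z axis and vertical below 0.08 rad and z of tall_centre in the frame of lens_tip above -0.0347 m), for 0.1 s.
6. the button, and so the lens, is let up again with the tallest (33 mm) block still under it (horizontal distance between tall_centre and under_lens below 0.007 m and z of tall_centre in the frame of under_lens between 0.0135 and 0.019 m and angle between tall_centre's own z axis and vertical below 0.08 rad and z of tall_centre in the frame of lens_tip below -0.0445 m), for 0.1 s.
At the end, for the whole second after the job is handed in: Every block present stands upright (within 0.08 rad) on the bench on the white pad, its centre over the pad (at least 5 mm inside the edges), the table is still and the button is up (x of low_centre in the frame of pad_centre between -0.12 and 0.12 m and y of low_centre in the frame of pad_centre between -0.06 and 0.06 m and height (world z) of low_centre between 0.0065 and 0.0125 m and angle between each of low_centre, mid_centre, tall_centre's own z axis and vertical below 0.08 rad and x of mid_centre in the frame of pad_centre between -0.12 and 0.12 m and y of mid_centre in the frame of pad_centre between -0.06 and 0.06 m and height (world z) of mid_centre between 0.01 and 0.016 m and x of tall_centre in the frame of pad_centre between -0.12 and 0.12 m and y of tall_centre in the frame of pad_centre between -0.06 and 0.06 m and height (world z) of tall_centre between 0.0135 and 0.0195 m and velocity of joint turntable between -0.2 and 0.2 rad/s and value of joint start below 0.001 m); the robot touches nothing.
It fails at once if the start button is pushed more than half way down with no block at the lens (none within 60 mm) (value of joint start above 0.003 m and not (horizontal distance between any of low_centre, mid_centre, tall_centre and under_lens below 0.06 m)).
It fails at once if a bystander is moved more than 4 cm (distance of any of beaker, reagent, slide_box, brush, jar, dish from where it was at the start of the episode above 0.04 m).
Of block_low, block_mid, block_tall only 2 to 3 are there at a start; the rules pass over those that are not, and their reading is None.
At some moment in a run one of block_low, block_mid, block_tall may be knocked a few centimetres aside while the robot is not near it.
It also fails if it takes over 210 s, if anything falls off the work surface, if the arm or the gripper's body presses on something with over 40 N, if the wrist force passes 120 N, or if a joint passes its speed limit or range.

### The arm

A 7-joint arm with a two-finger parallel gripper is mounted at the origin on the work surface. World frame = base frame: x ahead of the robot, y to its left, z up, the work surface at z = 0. Lengths are in m, angles in rad, forces in N, time in s.
With the tool pointing down it reaches from about 0.4 to 0.875 m from the base axis. Payload 19.3 kg.
Tool frame: the origin (TCP) lies at the very end of the fingers, on their centre line; the grasp point (between the pads) lies 19 mm behind it; z points along the fingers, y is the direction in which the jaws open and shut (so a half turn about z gives the same grasp; the last joint's range is limited). The gripper opens to 85 mm and grips with 20 to 120 N. Pads are 22 mm wide; open, the fingers measure 114 mm over their backs; the gripper's body (76 mm by 85 mm) begins 54 mm behind the grasp point. The pads swing forward as they close: fully open they stand 13 mm farther back than shut.
Start: joints at [1.164, 0.521, -0.036, 1.599, 0.021, 1.021, -0.113], TCP at [0.207, -0.59, 0.231] pointing down, gripper open.
Joint ranges: [-2.91, 2.91], [-0.3, 2.13], [-1.5, 1.42], [0.17, 2.43], [-1.26, 4.41], [0.16, 1.93], [-2.52, 2.52]. Speed limits (rad/s): [1.89, 1.89, 2.39, 2.39, 3.01, 3.01, 3.01].

### API

Orientations are given as [roll, pitch, yaw] about the fixed x, y, z axes, in that order (R = Rz(yaw) Ry(pitch) Rx(roll)).
In Python, from workcell import bot gives the robot as it stands. The module is installed in compiled form; this text tells all that it offers.
- The arm moves only by the shell command python3 -m inch 'ROWS' [FORCE]. ROWS is JSON, a list of rows, each an object of numbers: "dx", "dy", "dz": the shift along the tool's x, y, z in mm; "rx", "ry", "rz": the turn, a rotation vector about the tool's x, y, z in rad; "hand": the closure, from -1 (fully open) to 1 (shut), so that 0 is half open. In form: [{"dx": .., "dy": .., "dz": .., "rx": .., "ry": .., "rz": .., "hand": ..}, ...]. A call has 1 to 10 rows; each row shifts and turns the commanded pose from where the row before left it, along the tool's axes as they then stand; what a row does not reach is not made up. A row lasts 1/10 s, in which the tool goes at most 50 mm and 8.59 degrees, less where a joint would pass 70% of its speed; a pose out of reach is approached as far as the arm can. A call with a gripper value outside its range is refused whole. The fingers move at their own pace and stop on an object; FORCE is the grip in N (left out, the last holds). Time passes only in rows, so rows that do not move let the fingers close. It gives the time, the measured TCP pose, the force and the opening at its end, in the units of the state.
- bot.observe(): the state, without advancing time (a new reading comes with each control period).
- bot.grab_frame(name): name is "scene" or "top" or "wrist"; returns (picture, depth): 384x512x3 uint8, red, green, blue; 384x512 float32, m along the optical axis (not along the pixel's ray), 0 where there is no reading.
- bot.get_calibration(name): a dict with "vertical_fov" (degrees; the focal length in pixels is half the picture's height over the tangent of half this angle, whatever the lens; pixels are square), "cx", "cy" (the principal point, pixels), "origin" and "orientation" of the camera in the world. Camera axes: x right, y down, z forward; pixel columns grow to the right and rows downward; lengths in m; the calibration is good to about 2 mm. A picture is of the moment at which its call begins: read the wrist's pose just before it. get_calibration takes no time and is no camera call; for the wrist camera it gives the pose at the moment of the call.
- bot.job_done(): hands the job in, once; it reports no verdict.
Trained networks look in the newest picture that a camera, given by its name, has taken for a name from the list of things; names that differ only in an ending like _2 or _b are one class to them, and where a whole thing is asked for, a point or a joint stands for the part that bears it (a point fixed in the world has none). Each returns a list of dicts, best first, with "score" (0 to 1); they miss things now and then, are a little off and sometimes report something else, mostly with a low value. They report only what shows in the picture. A call takes as long as a camera call. They do not tell look-alikes from the thing itself.
- bot.trace(camera, target): "region" (384x512 bool, what is visible of it) and "box" ([left, top, right, bottom] in pixels, round what is visible of it).
- bot.tip_of(camera, target): "centre" ([row, column] in pixels: a listed point, or the origin of a listed thing).
The state is a dict: "clock": time; "qpos": joint angles; "qd": joint speeds; "joint_efforts": joint torques, N m; "position": TCP position; "tool_rot": TCP orientation; "force": force on the tool from outside, world axes, zero at the start; "moment": the same for the moment, N m; "grip_width": finger opening in m.
Only numpy, scipy, OpenCV 4.12 (cv2) and the standard library are available. Lean on these libraries where they do the work, as an engineer would, in place of code of your own. Each camera call takes 0.05 s, during which the arm holds its last target.

## Working session

There is one attempt and no reset: what is moved stays moved. The work goes in short steps, Python scripts to look and compute and a shell command to move; the robot and the scene stay as the last step left them, time stands still between calls to the robot, and variables do not carry over. Pictures are saved under pics/ and viewed, and the job is handed in when it is done.

```bash
mkdir -p pics; cat > h.py <<'E'
import numpy as np, cv2
from workcell import bot
from scipy.spatial.transform import Rotation as R
def cal(n):
    c=bot.get_calibration(n); f=192/np.tan(np.radians(c['vertical_fov'])/2)
    o=np.array(c['orientation']); 
    M=R.from_euler('xyz',o).as_matrix() if o.shape==(3,) else (o if o.shape==(3,3) else R.from_quat(o).as_matrix())
    return f,c['cx'],c['cy'],np.array(c['origin']),M
def ray(C,r,c):
    f,cx,cy,o,M=C; return M@np.array([(c-cx)/f,(r-cy)/f,1.0])
def atz(C,r,c,z):
    d=ray(C,r,c); o=C[3]; return o+d*(z-o[2])/d[2]
def atd(C,r,c,dep): return C[3]+ray(C,r,c)*dep
def proj(C,p):
    f,cx,cy,o,M=C; q=M.T@(np.array(p)-o); return q[1]/q[2]*f+cy,q[0]/q[2]*f+cx
def save(name,im): cv2.imwrite('pics/'+name+'.png',im[:,:,::-1])
E
python3 - <<'E'
from h import *
s=bot.observe(); print({k:np.round(v,3).tolist() for k,v in s.items()})
for n in ['scene','top','wrist']:
    p,d=bot.grab_frame(n); save(n+'0',p); print(n,bot.get_calibration(n))
E
```

```text
{'clock': 0.0, 'qpos': [1.164, 0.522, -0.036, 1.6, 0.021, 1.021, -0.113], 'qd': [-0.0, 0.0, 0.001, 0.0, 0.001, -0.0, -0.0], 'joint_efforts': [-0.001, -92.711, 1.979, -36.993, 0.018, 0.008, -0.0], 'position': [0.206, -0.59, 0.231], 'tool_rot': [-3.14, 0.0, 0.337], 'force': [0.034, 0.552, 0.306], 'moment': [-0.029, -0.04, -0.052], 'grip_width': 0.085}
scene {'vertical_fov': 44.01712085943668, 'cx': 252.62259326537753, 'cy': 186.08879080535817, 'origin': array([0.91207562, 0.62756872, 1.08721808]), 'orientation': array([-2.5042035 , -0.01082301,  2.60907919])}
top {'vertical_fov': 55.405556767361766, 'cx': 258.6238226749122, 'cy': 194.0871103109387, 'origin': array([ 0.3996528 , -0.00364353,  1.10432443]), 'orientation': array([-3.00770169,  0.00813678, -1.59837117])}
wrist {'vertical_fov': 71.52546864308484, 'cx': 257.10940471086093, 'cy': 192.78952403098964, 'origin': array([ 0.27913886, -0.56343844,  0.37363701]), 'orientation': array([ 2.83682900e+00,  4.88652696e-05, -1.23332026e+00])}
```

View pics/scene0.png

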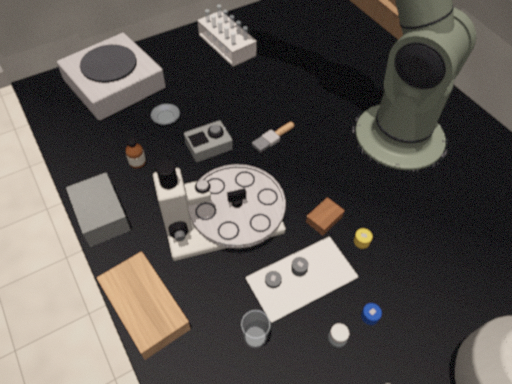

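View pics/top0.png

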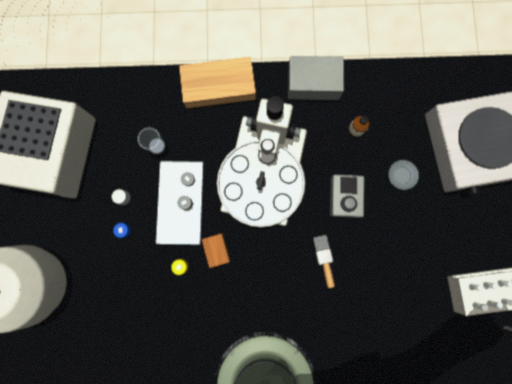

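The top view shows two grey blocks on the white pad (r180,c188 and r203,c185). The hub is near (182,261), the button near (204,348), and yellow and blue look-alikes stand off the pad. Now I'll measure these.

```bash
python3 - <<'E'
from h import *
C=cal('top'); p,d=bot.grab_frame('top')
np.save('top0_d.npy',d)
for t in ['low_centre','mid_centre','tall_centre','under_lens','pocket0','knob_grip','start_top','pad_centre','microscope']:
    for r in bot.tip_of('top',t)[:4]:
        a,b=r['centre']; print(t,round(r['score'],2),np.round([a,b],1),end=' ')
        ai,bi=int(round(a)),int(round(b)); w=d[max(0,ai-2):ai+3,max(0,bi-2):bi+3]; w=w[w>0]
        if len(w): print(np.round(atd(C,a,b,np.median(w)),3))
print('pad bench z', [np.round(atd(C,r,c,np.median(d[r-3:r+4,c-3:c+4])),4) for r,c in [(225,180),(225,190),(168,170),(240,165)]])
Z=np.zeros(d.shape)
for r in range(165,215):
  for c in range(160,205): Z[r,c]=atd(C,r,c,d[r,c])[2]
print((Z[172:213:2,174:202:2]*1000).round().astype(int))
save('topz',cv2.resize(p[130:280,100:400],None,fx=2.66,fy=2.66,interpolation=cv2.INTER_CUBIC))
E
```

```text
low_centre 0.52 [179.7 186.9] [0.596 0.216 0.019]
tall_centre 0.68 [202.9 186.5] [0.524 0.215 0.033]
tall_centre 0.66 [231.7 121.9] [0.445 0.404 0.033]
tall_centre 0.49 [264.8 176.7] [0.345 0.243 0.033]
tall_centre 0.25 [151.7 266.7] [ 0.641 -0.024  0.153]
under_lens 0.76 [156.1 266.7] [ 0.656 -0.026  0.043]
pocket0 0.94 [203.5 278.1] [ 0.514 -0.055  0.042]
pocket0 0.91 [155.4 265.7] [ 0.658 -0.023  0.043]
pocket0 0.89 [163.7 239.8] [0.636 0.054 0.041]
pocket0 0.83 [171.7 286.1] [ 0.608 -0.082  0.041]
knob_grip 0.7 [177.5 186.5] [0.603 0.217 0.019]
knob_grip 0.62 [179.6 261.9] [ 0.576 -0.009  0.097]
start_top 0.45 [201.8 350.2] [ 0.51  -0.259  0.067]
start_top 0.35 [214.4 255.6] [0.484 0.012 0.041]
pad_centre 0.75 [201.  177.4] [0.531 0.243 0.027]
microscope 0.63 [181.8 259.4] [ 0.57  -0.002  0.098]
pad bench z [array([4.613e-01, 2.410e-01, 3.000e-04]), array([ 4.605e-01,  2.109e-01, -4.000e-04]), array([6.375e-01, 2.721e-01, 1.000e-04]), array([4.176e-01, 2.860e-01, 3.000e-04])]
[[  -4   -1    5    2   -2   -1    3    2    2   -1    0   -2    4    1]
 [  -2    1   -1   -4   21   18 
[... 728 characters left out ...]
0    1    0    3    0    3   -1    1   -1]
 [   0   -4   -1    2   30   29   27   -3    1   -1   -3    3    0    0]
 [   3   -1    4   30   33   33   34   35   -1   -1   -2    4   -2    1]
 [  -1    1   34   36   31   31   34   33   32   -2    1   -2   -1   -1]
 [   0    1   31   29   35   35   34   35   31   11   -2    2   -5 1104]
 [   0    0   36   36   31   31   33   33   31    2    0    3   -2    0]
 [  -3   -1   32   31   27   36   33   30   21    3   -2    1   -4    2]
 [  -5    1   -1   29   30   33   30   29   12   -4    2   -2    0   -1]
 [  -3   -1   -3    2    3   14    7   -2    2   -2   -4    0    1    1]
 [  -1    2   -2    4   -3    2   -4    2    1   -2   -1    1    3    2]]
```

View pics/topz.png

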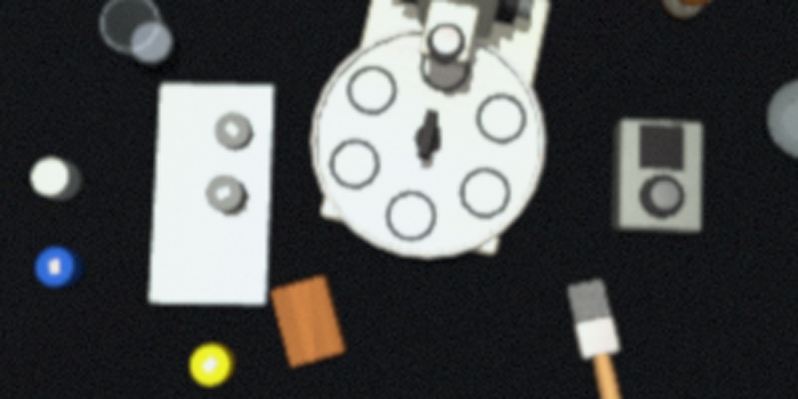

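Both measurements agree that the low block (19 mm) and the tall block (33 mm) are present. The middle one is absent. Next I'll refine the geometry of the hub, rings, button and pad.

```bash
cat >> h.py <<'E'
def plan(x,y,z,yaw=None):
    s=bot.observe(); P=np.array(s['position']); T=R.from_euler('xyz',s['tool_rot'])
    cy=s['tool_rot'][2]; D=np.array([x,y,z])-P
    print('now',np.round(P,4),np.round(s['tool_rot'],3),'w',round(s['grip_width'],4),'F',np.round(s['force'],1),'t',round(s['clock'],2))
    if yaw is not None:
        rv=(T.inv()*R.from_euler('xyz',[np.pi,0,yaw])).as_rotvec(); print(' rot first (tool rotvec)',np.round(rv,3))
        T2=R.from_euler('xyz',[np.pi,0,yaw])
        print(' then shift mm',np.round(T2.inv().apply(D)*1000,1), ' | shift before rot', np.round(T.inv().apply(D)*1000,1))
    else: print(' shift mm',np.round(T.inv().apply(D)*1000,1))
E
python3 - <<'E'
from h import *
from scipy.optimize import least_squares
C=cal('top'); ds=[]; Z=None
p,_=bot.grab_frame('top')
for i in range(4): ds.append(bot.grab_frame('top')[1])
d=np.median(ds,0)
rr,cc=np.mgrid[0:384,0:512]; f,cx,cy,o,M=C
P=o+(np.stack([(cc-cx)/f,(rr-cy)/f,np.ones_like(d)],-1)@M.T)*d[...,None]
for nm,r0,c0,h in [('low',180,187,.019),('tall',203,186,.033)]:
    m=np.zeros(d.shape,bool); m[r0-14:r0+15,c0-14:c0+15]=1
    m&=(P[...,2]>h-.006)&(P[...,2]<h+.008); 
    q=P[m]; print(nm,m.sum(),q.mean(0).round(4),(q.max(0)-q.min(0)).round(3), atz(C,rr[m].mean(),cc[m].mean(),h).round(4))
# button
m=np.zeros(d.shape,bool); m[190:215,335:365]=1; m&=(P[...,2]>.057)&(P[...,2]<.072); q=P[m]; print('btn',m.sum(),q.mean(0).round(4),q.max(0)-q.min(0))
# pockets
pk=[]
for r in bot.tip_of('top','pocket0'):
    if r['score']>.5: pk.append(atz(C,*r['centre'],.042)[:2])
pk=np.array(pk); print(pk.round(4))
def res(v):
    th=v[2]+np.arange(6)*np.pi/3; q=v[:2]+.085*np.c_[np.cos(th),np.sin(th)]
    dd=np.linalg.norm(pk[:,None]-q[None],axis=2); j=dd.argmin(1); return (pk-q[j]).ravel()
best=min((least_squares(res,[.575,-.005,t],loss='soft_l1',f_scale=.003) for t in np.linspace(0,1,8)),key=lambda s:s.cost)
print('hub',best.x.round(4),'res',res(best.x).round(4))
# pad
g=p.astype(int).min(2)>190; g[:, :140]=0; g[:,206:]=0; g[:155]=0; g[250:]=0
c=np.argwhere(g)[:,::-1].astype(np.float32); rc=cv2.minAreaRect(c); 
for b in cv2.boxPoints(rc): print('pad corner',atz(C,b[1],b[0],0).round(3))
E
```

```text
low 148 [0.5985 0.2162 0.0185] [0.04  0.04  0.008] [0.5984 0.2161 0.019 ]
tall 158 [0.5254 0.2231 0.0323] [0.039 0.039 0.007] [0.5253 0.2229 0.033 ]
btn 142 [ 0.5053 -0.2566  0.0637] [0.04354712 0.04286229 0.01253597]
[[ 0.4902  0.0104]
 [ 0.5525  0.076 ]
 [ 0.6654 -0.0225]
 [ 0.513  -0.0544]
 [ 0.5244  0.2116]
 [ 0.6459  0.0583]]
hub [ 0.5747 -0.0018  0.7989] res [-0.0021 -0.0086  0.0009 -0.0039  0.0083  0.0002 -0.0024  0.0083 -0.0272
  0.1316  0.0119 -0.0008]
pad corner [0.41  0.312 0.   ]
pad corner [0.661 0.305 0.   ]
pad corner [0.652 0.174 0.   ]
pad corner [0.402 0.185 0.   ]
```

```bash
python3 - <<'E'
from h import *
plan(.42,-.35,.36); plan(.45,.1,.36,0); plan(.45,.1,.36,1.57)
E
```

```text
now [ 0.2065 -0.5899  0.2313] [3.142 0.    0.337] w 0.0855 F [ 0.3  0.4 -0.9] t 0.95
 shift mm [ 280.8 -155.9 -128.7]
now [ 0.2065 -0.5899  0.2313] [3.142 0.    0.337] w 0.0855 F [ 0.3  0.4 -0.9] t 0.95
 rot first (tool rotvec) [0.    0.    0.337]
 then shift mm [ 243.5 -689.9 -128.7]  | shift before rot [ 457.8 -570.7 -128.7]
now [ 0.2065 -0.5899  0.2313] [3.142 0.    0.337] w 0.0855 F [ 0.3  0.4 -0.9] t 0.95
 rot first (tool rotvec) [ 0.     0.    -1.233]
 then shift mm [ 690.1  242.9 -128.7]  | shift before rot [ 457.8 -570.7 -128.7]
```

```bash
python3 -m inch '[{"dz":-40},{"dz":-40},{"dx":40,"dy":-22,"dz":-24},{"dx":40,"dy":-22,"dz":-24},{"dx":40,"dy":-22},{"dx":40,"dy":-22},{"dx":40,"dy":-22},{"dx":40,"dy":-22},{"dx":40,"dy":-22},{}]'; python3 - <<'E'
from h import *
print(np.round(bot.observe()['qpos'],2))
plan(.45,.1,.36,0)
E
```

```text
[ 1.16  0.52 -0.04  1.6   0.02  1.02 -0.11]
now [ 0.2065 -0.5899  0.2313] [3.142 0.    0.337] w 0.0855 F [ 0.3  0.4 -0.9] t 0.95
 rot first (tool rotvec) [0.    0.    0.337]
 then shift mm [ 243.5 -689.9 -128.7]  | shift before rot [ 457.8 -570.7 -128.7]schema error: expected keys dx, dy, dz, rx, ry, rz, hand
```

```bash
python3 -m inch '[{"dx":0,"dy":0,"dz":-40,"rx":0,"ry":0,"rz":0,"hand":-1},{"dx":0,"dy":0,"dz":-40,"rx":0,"ry":0,"rz":0,"hand":-1},{"dx":40,"dy":-22,"dz":-24,"rx":0,"ry":0,"rz":0,"hand":-1},{"dx":40,"dy":-22,"dz":-24,"rx":0,"ry":0,"rz":0,"hand":-1},{"dx":40,"dy":-22,"dz":0,"rx":0,"ry":0,"rz":0,"hand":-1},{"dx":40,"dy":-22,"dz":0,"rx":0,"ry":0,"rz":0,"hand":-1},{"dx":40,"dy":-22,"dz":0,"rx":0,"ry":0,"rz":0,"hand":-1},{"dx":40,"dy":-22,"dz":0,"rx":0,"ry":0,"rz":0,"hand":-1},{"dx":40,"dy":-22,"dz":0,"rx":0,"ry":0,"rz":0,"hand":-1},{"dx":0,"dy":0,"dz":0,"rx":0,"ry":0,"rz":0,"hand":-1}]'; python3 - <<'E'
from h import *
print(np.round(bot.observe()['qpos'],2))
plan(.45,.1,.36,0)
E
```

```text
clock: 1.95
position: [0.4222, -0.349, 0.358]
tool_rot: [-3.141, -0.002, 0.345]
force: [-0.5, -1.5, 0.4]
grip_width: 0.0853
[ 0.71  0.29 -0.17  1.63  0.05  1.23 -0.69]
now [ 0.4222 -0.349   0.358 ] [-3.141e+00 -2.000e-03  3.450e-01] w 0.0853 F [-0.5 -1.5  0.4] t 1.95
 rot first (tool rotvec) [-0.001 -0.002  0.345]
 then shift mm [  27.8 -449.    -2. ]  | shift before rot [ 177.9 -413.2   -1.2]
```

```bash
python3 -m inch '[{"dx":0,"dy":0,"dz":0,"rx":0,"ry":0,"rz":0.115,"hand":-1},{"dx":0,"dy":0,"dz":0,"rx":0,"ry":0,"rz":0.115,"hand":-1},{"dx":0,"dy":0,"dz":0,"rx":0,"ry":0,"rz":0.115,"hand":-1},{"dx":4,"dy":-50,"dz":0,"rx":0,"ry":0,"rz":0,"hand":-1},{"dx":4,"dy":-50,"dz":0,"rx":0,"ry":0,"rz":0,"hand":-1},{"dx":4,"dy":-50,"dz":0,"rx":0,"ry":0,"rz":0,"hand":-1},{"dx":4,"dy":-50,"dz":0,"rx":0,"ry":0,"rz":0,"hand":-1},{"dx":4,"dy":-50,"dz":0,"rx":0,"ry":0,"rz":0,"hand":-1},{"dx":4,"dy":-50,"dz":0,"rx":0,"ry":0,"rz":0,"hand":-1},{"dx":4,"dy":-50,"dz":0,"rx":0,"ry":0,"rz":0,"hand":-1}]' &&  python3 -m inch '[{"dx":0,"dy":-50,"dz":0,"rx":0,"ry":0,"rz":0,"hand":-1},{"dx":0,"dy":-50,"dz":0,"rx":0,"ry":0,"rz":0,"hand":-1},{"dx":0,"dy":0,"dz":0,"rx":0,"ry":0,"rz":0,"hand":-1},{"dx":0,"dy":0,"dz":0,"rx":0,"ry":0,"rz":0,"hand":-1}]';  python3 - <<'E'
from h import *
print(np.round(bot.observe()['qpos'],2))
C=cal('wrist'); p,d=bot.grab_frame('wrist'); save('w1',p)
for t in ['pocket0','knob_grip','low_centre','tall_centre','start_top']:
    for r in bot.tip_of('wrist',t)[:6]:
        a,b=r['centre']; z={'p':.042,'k':.082,'l':.0095,'t':.0165,'s':.063}[t[0]]
        print(t,round(r['score'],2),np.round([a,b],1),atz(C,a,b,z).round(4))
E
```

```text
clock: 2.95
position: [0.4486, -0.0036, 0.3582]
tool_rot: [3.141, -0.001, -0.008]
force: [2.0, 0.1, -0.3]
grip_width: 0.0856
clock: 3.35
position: [0.4495, 0.0953, 0.3578]
tool_rot: [3.142, 0.0, -0.006]
force: [1.0, -1.2, -0.4]
grip_width: 0.0856
[ 0.06  0.15 -0.45  1.82  0.07  1.19 -1.99]
pocket0 0.9 [130.3 303.8] [0.492  0.0173 0.042 ]
pocket0 0.89 [ 14.3 333.8] [ 0.6605 -0.0195  0.042 ]
pocket0 0.71 [ 32.8 280.8] [0.6366 0.059  0.042 ]
pocket0 0.7 [113.3 352.2] [ 0.5189 -0.0612  0.042 ]
pocket0 0.7 [120.1 481.7] [ 0.5069 -0.2776  0.042 ]
pocket0 0.23 [184.4 237.9] [0.3983 0.1305 0.042 ]
knob_grip 0.95 [ 70.5 325.5] [ 0.5788 -0.0031  0.082 ]
low_centre 0.75 [ 65.  181.3] [0.5976 0.2223 0.0095]
low_centre 0.31 [ 60.2 371.9] [ 0.6033 -0.0967  0.0095]
tall_centre 0.97 [207.6 185.2] [0.3451 0.2358 0.0165]
tall_centre 0.68 [109.  182.4] [0.5272 0.2249 0.0165]
tall_centre 0.59 [157.   83.6] [0.4446 0.4127 0.0165]
start_top 0.97 [119.4 482.3] [ 0.5089 -0.2612  0.063 ]
start_top 0.75 [184.  237.8] [0.4048 0.1291 0.063 ]
start_top 0.56 [115.9 354.3] [ 0.5153 -0.0578  0.063 ]
```

View pics/w1.png

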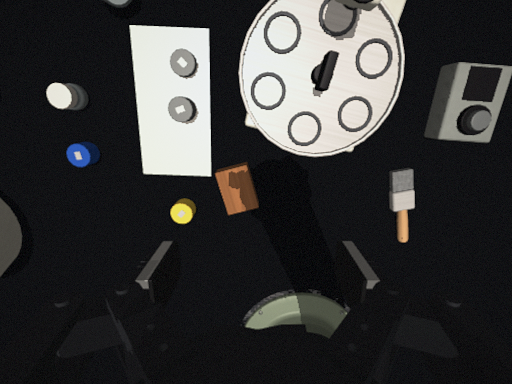

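The wrist view shows low at (63,182), tall at (109,181), the knob at (70,325) and the rings clearly. I'll fit the hub and angle model to the ring annuli.

```bash
cat >> h.py <<'E'
from scipy.optimize import minimize
def fit_table(p,C,g,zt=.046,skip_lens=True,phi_lens=None):
    G=cv2.GaussianBlur(p.min(2).astype(np.float32),(0,0),.7); f,cx,cy,o,M=C
    def samp(x,y):
        q=(np.stack([x,y,np.full_like(x,zt)],-1)-o)@M
        return cv2.remap(G,(q[...,0]/q[...,2]*f+cx).astype(np.float32),(q[...,1]/q[...,2]*f+cy).astype(np.float32),cv2.INTER_LINEAR,borderValue=255)
    a=np.linspace(0,2*np.pi,72,endpoint=False)[:,None]
    rin=np.linspace(.0235,.0275,4)[None]; rout=np.array([[.0185,.0325]])
    def cost(v,ks=range(6)):
        s=0
        for k in ks:
            th=v[2]+k*np.pi/3
            x=v[0]+.085*np.cos(th); y=v[1]+.085*np.sin(th)
            on=samp(x+rin*np.cos(a),y+rin*np.sin(a)); off=samp(x+rout*np.cos(a),y+rout*np.sin(a))
            s+=on.mean()-off.mean()
        return s
    best=None
    ks=g[3]
    for t in np.linspace(-.15,.15,5):
        for dx in (-.006,0,.006):
            for dy in (-.006,0,.006):
                v=np.array([g[0]+dx,g[1]+dy,g[2]+t])
                c=cost(v,ks)
                if best is None or c<best[0]: best=(c,v)
    r=minimize(cost,best[1],args=(ks,),method='Nelder-Mead',options=dict(initial_simplex=best[1]+np.array([[0,0,0],[.004,0,0],[0,.004,0],[0,0,.06]]),xatol=1e-5,fatol=1e-3))
    return r.x,r.fun/len(ks)
E
python3 - <<'E'
from h import *
C=cal('wrist'); p,d=bot.grab_frame('wrist')
# ring indices: k=0 lens
th=np.arctan2(-.0195+.0031,.6605-.5788)
for z in (.044,.046):
    for ks in ([1,2,3,4,5],[2,3,4]):
        v,c=fit_table(p,C,(.577,-.002,th,ks),z); print(z,ks,v.round(4),round(c,1))
Ct=cal('top'); pt,_=bot.grab_frame('top')
v,c=fit_table(pt,Ct,(.577,-.002,th,[1,5]),.046); print('top',v.round(4),c)
v,c=fit_table(p,C,(.577,-.002,th,[1,2,3,4,5]),.046)
im=p.copy()
for k in range(6):
    t=v[2]+k*np.pi/3; c0=v[:2]+.085*np.array([np.cos(t),np.sin(t)])
    print(k,c0.round(4))
    for a in np.linspace(0,6.28,120):
        r,c=proj(C,[c0[0]+.0255*np.cos(a),c0[1]+.0255*np.sin(a),.046])
        if 0<=r<384: im[int(round(r)),int(round(c))]=[255,0,0]
save('w1fit',cv2.resize(im[0:180,100:420],None,fx=2.4,fy=2.4))
rr,cc=np.mgrid[0:384,0:512]; f,cx,cy,o,M=C
P=o+(np.stack([(cc-cx)/f,(rr-cy)/f,np.ones_like(d)],-1)@M.T)*d[...,None]
for nm,r0,c0,h in [('low',63,182,.019),('tall',109,181,.033),('btn',120,477,.063),('knob',70,325,.099)]:
    m=np.zeros(d.shape,bool); m[max(0,r0-24):r0+25,c0-24:c0+25]=1
    m&=(P[...,2]>h-.005)&(P[...,2]<h+.006); q=P[m]
    print(nm,m.sum(),q.mean(0).round(4),np.ptp(q,0).round(3), ((q.max(0)+q.min(0))/2).round(4))
    if nm=='knob':
        w,V=np.linalg.eigh(np.cov(q[:,:2].T)); print('axis',np.arctan2(V[1,1],V[0,1]),np.sqrt(w))
E
```

```text
0.044 [1, 2, 3, 4, 5] [ 0.577  -0.0033 -0.2485] -121.6
0.044 [2, 3, 4] [ 0.5771 -0.0033 -0.2489] -119.9
0.046 [1, 2, 3, 4, 5] [ 0.5768 -0.003  -0.2484] -119.8
0.046 [2, 3, 4] [ 0.5771 -0.0029 -0.2484] -118.5
top [ 0.5761 -0.0053 -0.248 ] -57.18870544433594
0 [ 0.6592 -0.0239]
1 [0.6361 0.0579]
2 [0.5537 0.0788]
3 [0.4944 0.0179]
4 [ 0.5175 -0.0639]
5 [ 0.5999 -0.0848]
low 564 [0.6008 0.2172 0.0188] [0.04  0.041 0.007] [0.6007 0.2174 0.0179]
tall 512 [0.5278 0.2237 0.0328] [0.04  0.042 0.008] [0.527  0.2239 0.032 ]
btn 426 [ 0.5084 -0.253   0.0653] [0.042 0.043 0.011] [ 0.5073 -0.2554  0.0635]
knob 412 [ 0.5777 -0.0033  0.0987] [0.05  0.025 0.007] [ 0.5775 -0.0037  0.098 ]
axis 2.8896521388308027 [0.00412028 0.01449447]
```

View pics/w1fit.png

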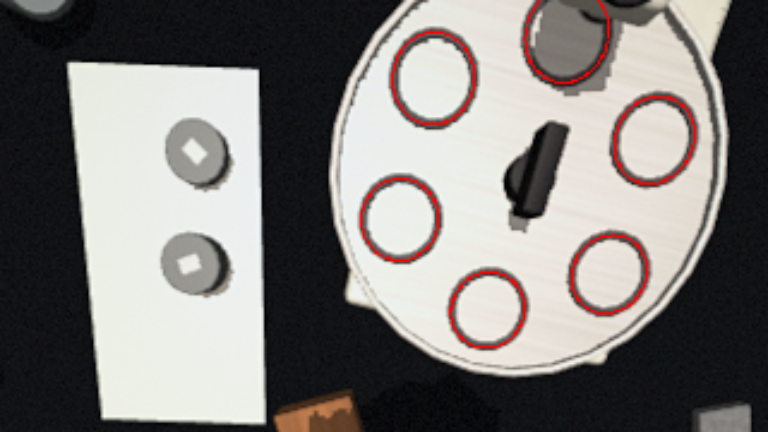

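Fit is excellent: hub (0.577,-0.003), lens direction -0.248 rad. Now I'll move above the low block.

```bash
python3 - <<'E'
from h import *
plan(.6005,.217,.15,0)
E
```

```text
now [0.4497 0.094  0.3579] [ 3.142 -0.    -0.009] w 0.0855 F [-0.4 -0.3  0.7] t 3.75
 rot first (tool rotvec) [ 0.    -0.    -0.009]
 then shift mm [ 150.8 -123.   207.9]  | shift before rot [ 149.6 -124.4  207.9]
```

```bash
python3 -m inch '[{"dx":30,"dy":-25,"dz":20,"rx":0,"ry":0,"rz":-0.009,"hand":-1},{"dx":30,"dy":-25,"dz":38,"rx":0,"ry":0,"rz":0,"hand":-1},{"dx":30,"dy":-25,"dz":38,"rx":0,"ry":0,"rz":0,"hand":-1},{"dx":30,"dy":-25,"dz":38,"rx":0,"ry":0,"rz":0,"hand":-1},{"dx":30,"dy":-23,"dz":38,"rx":0,"ry":0,"rz":0,"hand":-1},{"dx":0,"dy":0,"dz":35,"rx":0,"ry":0,"rz":0,"hand":-1},{"dx":0,"dy":0,"dz":0,"rx":0,"ry":0,"rz":0,"hand":-1},{"dx":0,"dy":0,"dz":0,"rx":0,"ry":0,"rz":0,"hand":-1}]';  python3 - <<'E'
from h import *
print(np.round(bot.observe()['qpos'],2))
C=cal('wrist'); p,d=bot.grab_frame('wrist'); save('w2',p)
rr,cc=np.mgrid[0:384,0:512]; f,cx,cy,o,M=C
P=o+(np.stack([(cc-cx)/f,(rr-cy)/f,np.ones_like(d)],-1)@M.T)*d[...,None]
m=(P[...,2]>.014)&(P[...,2]<.025)&(np.hypot(P[...,0]-.6,P[...,1]-.217)<.035); q=P[m]
print(m.sum(),q.mean(0).round(4),np.ptp(q,0).round(3),((q.max(0)+q.min(0))/2).round(4))
plan(.6005,.217,.008,0)
E
```

```text
clock: 4.55
position: [0.5903, 0.2093, 0.1635]
tool_rot: [3.141, 0.001, 0.0]
force: [0.7, 0.1, 1.1]
grip_width: 0.0857
[-0.16  0.63 -0.42  1.64  0.3   0.94 -2.25]
1088 [0.6016 0.218  0.019 ] [0.041 0.041 0.008] [0.6013 0.2184 0.0179]
now [0.5909 0.2094 0.1647] [-3.141e+00 -2.000e-03  0.000e+00] w 0.0854 F [ 0.2  0.4 -0.4] t 4.6
 rot first (tool rotvec) [-0.    -0.002  0.   ]
 then shift mm [  9.6  -7.6 156.7]  | shift before rot [  9.4  -7.5 156.7]
```

View pics/w2.png

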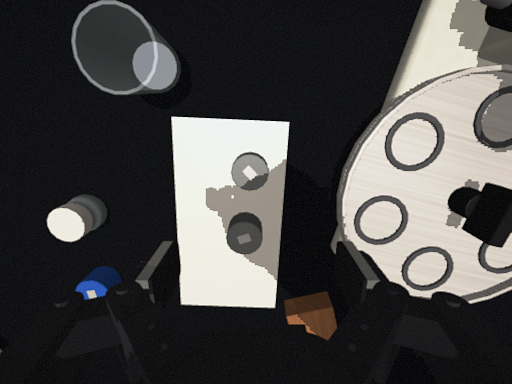

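Low block at (171,250), tall at (233,244), clear of other things. Descending.

```bash
python3 -m inch '[{"dx":10,"dy":-8,"dz":30,"rx":0,"ry":0,"rz":0,"hand":-1},{"dx":0,"dy":0,"dz":35,"rx":0,"ry":0,"rz":0,"hand":-1},{"dx":0,"dy":0,"dz":35,"rx":0,"ry":0,"rz":0,"hand":-1},{"dx":0,"dy":0,"dz":25,"rx":0,"ry":0,"rz":0,"hand":-0.6},{"dx":0,"dy":0,"dz":15,"rx":0,"ry":0,"rz":0,"hand":-0.5},{"dx":0,"dy":0,"dz":0,"rx":0,"ry":0,"rz":0,"hand":-0.5},{"dx":0,"dy":0,"dz":0,"rx":0,"ry":0,"rz":0,"hand":-0.5},{"dx":0,"dy":0,"dz":0,"rx":0,"ry":0,"rz":0,"hand":-0.5}]' 30;  python3 - <<'E'
from h import *
p,d=bot.grab_frame('wrist'); save('w3',p)
plan(.601,.2177,.008,0)
E
```

```text
clock: 5.4
position: [0.6014, 0.218, 0.0247]
tool_rot: [-3.141, -0.002, 0.0]
force: [-0.1, -0.3, -0.2]
grip_width: 0.0639
now [0.6013 0.2179 0.0245] [-3.141e+00 -2.000e-03  0.000e+00] w 0.0638 F [ 0.5 -0.8 -0. ] t 5.45
 rot first (tool rotvec) [-0.001 -0.002  0.   ]
 then shift mm [-0.3  0.2 16.5]  | shift before rot [-0.3  0.2 16.5]
```

View pics/w3.png

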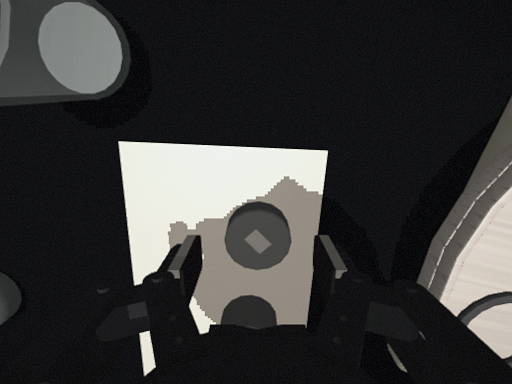

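```bash
python3 -m inch '[{"dx":0,"dy":0,"dz":16,"rx":0,"ry":0,"rz":0,"hand":-0.5},{"dx":0,"dy":0,"dz":0,"rx":0,"ry":0,"rz":0,"hand":-0.3},{"dx":0,"dy":0,"dz":0,"rx":0,"ry":0,"rz":0,"hand":0},{"dx":0,"dy":0,"dz":0,"rx":0,"ry":0,"rz":0,"hand":0.3},{"dx":0,"dy":0,"dz":0,"rx":0,"ry":0,"rz":0,"hand":0.3},{"dx":0,"dy":0,"dz":0,"rx":0,"ry":0,"rz":0,"hand":0.3},{"dx":0,"dy":0,"dz":0,"rx":0,"ry":0,"rz":0,"hand":0.3},{"dx":0,"dy":0,"dz":0,"rx":0,"ry":0,"rz":0,"hand":0.3}]' 30;  python3 - <<'E'
from h import *
p,d=bot.grab_frame('wrist'); save('w4',p)
plan(.601,.2177,.008,0)
E
```

```text
clock: 6.25
position: [0.6005, 0.2177, 0.0069]
tool_rot: [-3.141, -0.0, 0.001]
force: [-0.7, -0.2, 1.4]
grip_width: 0.0404
now [0.6005 0.2177 0.0069] [-3.141e+00 -0.000e+00  1.000e-03] w 0.0406 F [0.4 0.6 1.6] t 6.3
 rot first (tool rotvec) [-0.    -0.     0.001]
 then shift mm [ 0.5 -0.  -1.1]  | shift before rot [ 0.5 -0.  -1.1]
```

View pics/w4.png

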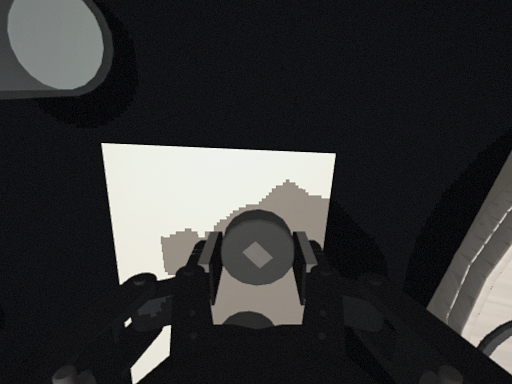

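```bash
python3 -m inch '[{"dx":0,"dy":0,"dz":-25,"rx":0,"ry":0,"rz":0,"hand":0.3},{"dx":0,"dy":0,"dz":-45,"rx":0,"ry":0,"rz":0,"hand":0.3},{"dx":0,"dy":0,"dz":-45,"rx":0,"ry":0,"rz":0,"hand":0.3},{"dx":-15,"dy":45,"dz":0,"rx":0,"ry":0,"rz":0,"hand":0.3},{"dx":-16,"dy":47,"dz":0,"rx":0,"ry":0,"rz":0,"hand":0.3},{"dx":-16,"dy":47,"dz":0,"rx":0,"ry":0,"rz":0,"hand":0.3},{"dx":0,"dy":0,"dz":0,"rx":0,"ry":0,"rz":0,"hand":0.3},{"dx":0,"dy":0,"dz":0,"rx":0,"ry":0,"rz":0,"hand":0.3},{"dx":0,"dy":0,"dz":0,"rx":0,"ry":0,"rz":0,"hand":0.3}]';  python3 - <<'E'
from h import *
C=cal('wrist'); p,d=bot.grab_frame('wrist'); save('w5',p)
v,c=fit_table(p,C,(.577,-.003,-.248,[1,2,3]),.046); print(v.round(4),c)
v,c=fit_table(p,C,(.577,-.003,-.248,[1,3]),.046); print(v.round(4),c)
t=v[2]+2*np.pi/3; q=v[:2]+.085*np.array([np.cos(t),np.sin(t)]); print(q)
plan(.5537,.0788,.06,0)
E
```

```text
clock: 7.2
position: [0.5537, 0.0797, 0.1219]
tool_rot: [-3.141, -0.0, 0.002]
force: [-1.0, 0.7, -0.3]
grip_width: 0.0403
[ 0.5773 -0.0031 -0.2494] -79.65476481119792
[ 0.5771 -0.0031 -0.2483] -87.41915893554688
[0.55396574 0.07868452]
now [0.5537 0.0799 0.1218] [-3.141e+00 -0.000e+00  2.000e-03] w 0.0405 F [-0.5 -0.  -0.2] t 7.25
 rot first (tool rotvec) [-0.001 -0.     0.002]
 then shift mm [ 0.   1.1 61.8]  | shift before rot [-0.   1.1 61.8]
```

View pics/w5.png

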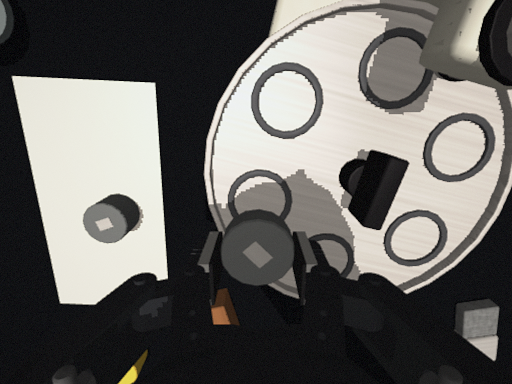

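The held block (250,257) hovers over pocket 2. I'll measure the block in hand with the same camera.

```bash
cat >> h.py <<'E'
def held(C,d,z,x0,y0,tol=.006,rad=.03):
    rr,cc=np.mgrid[0:384,0:512]; f,cx,cy,o,M=C
    P=o+(np.stack([(cc-cx)/f,(rr-cy)/f,np.ones_like(d)],-1)@M.T)*d[...,None]
    m=(abs(P[...,2]-z)<tol)&(np.hypot(P[...,0]-x0,P[...,1]-y0)<rad); q=P[m]
    cn=[c for c in cv2.findContours(m.astype(np.uint8),cv2.RETR_EXTERNAL,cv2.CHAIN_APPROX_NONE)[0] if len(c)>20]
    print('blk',m.sum(),'z',np.median(q[:,2]).round(4),'mean',q.mean(0)[:2].round(4),'ext',np.ptp(q,0).round(3)[:2],'mid',((q.max(0)+q.min(0))/2)[:2].round(4))
E
python3 - <<'E'
from h import *
C=cal('wrist'); p,d=bot.grab_frame('wrist')
s=bot.observe()['position']; held(C,d,.1339,s[0],s[1]); held(C,d,.1339,s[0],s[1],rad=.021); print(s)
E
```

```text
blk 4497 z 0.1339 mean [0.5567 0.0804] ext [0.041 0.058] mid [0.5546 0.0799]
blk 3911 z 0.134 mean [0.5554 0.08  ] ext [0.041 0.041] mid [0.5543 0.0805]
[0.55360083 0.07994489 0.12170071]
```

```bash
python3 -m inch '[{"dx":-0.7,"dy":1.2,"dz":30,"rx":0,"ry":0,"rz":0,"hand":0.3},{"dx":0,"dy":0,"dz":30,"rx":0,"ry":0,"rz":0,"hand":0.3},{"dx":0,"dy":0,"dz":6,"rx":0,"ry":0,"rz":0,"hand":0.3},{"dx":0,"dy":0,"dz":0,"rx":0,"ry":0,"rz":0,"hand":0.3},{"dx":0,"dy":0,"dz":2,"rx":0,"ry":0,"rz":0,"hand":0.3},{"dx":0,"dy":0,"dz":2,"rx":0,"ry":0,"rz":0,"hand":0.3},{"dx":0,"dy":0,"dz":0,"rx":0,"ry":0,"rz":0,"hand":0.3},{"dx":0,"dy":0,"dz":0,"rx":0,"ry":0,"rz":0,"hand":0.3}]';  python3 - <<'E'
from h import *
p,d=bot.grab_frame('wrist'); save('w6',p)
plan(.554,.0787,.049,0)
E
```

```text
clock: 8.1
position: [0.5531, 0.0774, 0.0523]
tool_rot: [-3.141, -0.001, 0.001]
force: [-0.2, 0.7, -0.7]
grip_width: 0.0402
now [0.553  0.0774 0.0522] [-3.142e+00 -1.000e-03  1.000e-03] w 0.0405 F [-0.3 -0.  -0.5] t 8.15
 rot first (tool rotvec) [-0.    -0.001  0.001]
 then shift mm [ 1.  -1.3  3.2]  | shift before rot [ 1.  -1.3  3.2]
```

View pics/w6.png

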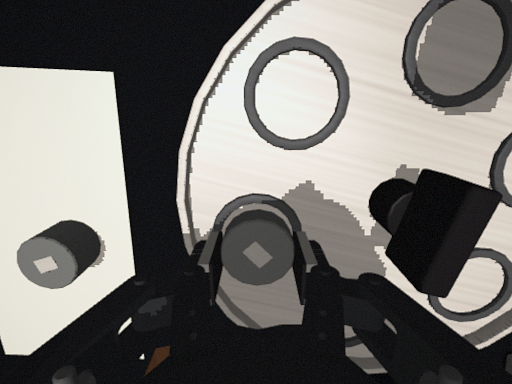

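```bash
python3 -m inch '[{"dx":0.4,"dy":-1.2,"dz":0,"rx":0,"ry":0,"rz":0,"hand":0.3},{"dx":0,"dy":0,"dz":1.5,"rx":0,"ry":0,"rz":0,"hand":0.3},{"dx":0,"dy":0,"dz":1.5,"rx":0,"ry":0,"rz":0,"hand":0.3},{"dx":0,"dy":0,"dz":0,"rx":0,"ry":0,"rz":0,"hand":0.3},{"dx":0,"dy":0,"dz":0,"rx":0,"ry":0,"rz":0,"hand":0.3}]';  python3 - <<'E'
from h import *
C=cal('wrist'); p,d=bot.grab_frame('wrist'); save('w7',p)
plan(.554,.0787,.049,0)
s=bot.observe()['position']; held(C,d,s[2]+.012,s[0],s[1],rad=.021)
E
```

```text
clock: 8.65
position: [0.5534, 0.0787, 0.0489]
tool_rot: [-3.141, -0.0, 0.001]
force: [0.4, -0.3, 3.6]
grip_width: 0.0403
now [0.5533 0.0788 0.0489] [-3.141e+00 -0.000e+00  1.000e-03] w 0.04 F [ 1.  -0.4  5.3] t 8.7
 rot first (tool rotvec) [-0.    -0.     0.001]
 then shift mm [ 0.7  0.1 -0.1]  | shift before rot [ 0.7  0.1 -0.1]
blk 3918 z 0.0611 mean [0.5551 0.0788] ext [0.041 0.041] mid [0.5538 0.0793]
```

View pics/w7.png

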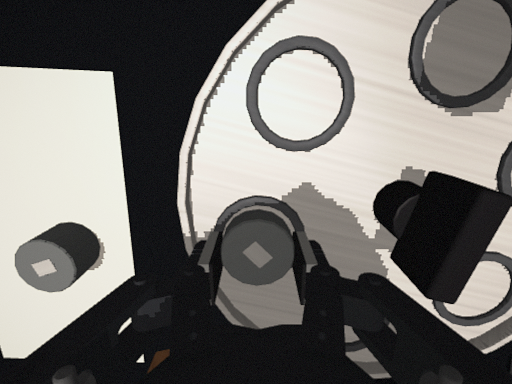

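Top at 61 mm, so it's seated in the pocket. Release and lift, then go over to the tall block.

```bash
python3 -m inch '[{"dx":0,"dy":0,"dz":0,"rx":0,"ry":0,"rz":0,"hand":0},{"dx":0,"dy":0,"dz":0,"rx":0,"ry":0,"rz":0,"hand":-0.2},{"dx":0,"dy":0,"dz":0,"rx":0,"ry":0,"rz":0,"hand":-0.3},{"dx":0,"dy":0,"dz":0,"rx":0,"ry":0,"rz":0,"hand":-0.3},{"dx":0,"dy":0,"dz":-20,"rx":0,"ry":0,"rz":0,"hand":-0.3},{"dx":0,"dy":0,"dz":-40,"rx":0,"ry":0,"rz":0,"hand":-0.3},{"dx":0,"dy":0,"dz":-45,"rx":0,"ry":0,"rz":0,"hand":-0.4},{"dx":-10,"dy":-50,"dz":0,"rx":0,"ry":0,"rz":0,"hand":-0.6},{"dx":-10,"dy":-45,"dz":0,"rx":0,"ry":0,"rz":0,"hand":-0.6},{"dx":0,"dy":0,"dz":0,"rx":0,"ry":0,"rz":0,"hand":-0.6}]';  python3 - <<'E'
from h import *
bot.grab_frame('wrist')
C=cal('wrist'); p,d=bot.grab_frame('wrist'); save('w8',p)
held(C,d,.061,.554,.0787); held(C,d,.033,.5278,.2237,.005,.032)
plan(.528,.2237,.06,0)
E
```

```text
clock: 9.7
position: [0.5315, 0.1791, 0.1544]
tool_rot: [-3.138, -0.0, 0.008]
force: [0.1, -0.5, 0.0]
grip_width: 0.0683
blk 1675 z 0.0611 mean [0.555  0.0802] ext [0.042 0.042] mid [0.5542 0.0794]
blk 1223 z 0.0329 mean [0.5284 0.2243] ext [0.041 0.041] mid [0.5275 0.2246]
now [0.5329 0.1735 0.1537] [3.142e+00 0.000e+00 3.000e-03] w 0.0683 F [1.5 0.3 0.4] t 9.8
 rot first (tool rotvec) [0.    0.    0.003]
 then shift mm [ -4.9 -50.2  93.7]  | shift before rot [ -4.7 -50.2  93.7]
```

View pics/w8.png

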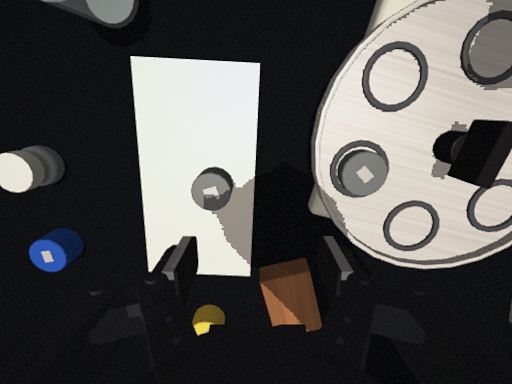

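```bash
python3 -m inch '[{"dx":-2.5,"dy":-26,"dz":20,"rx":0,"ry":0,"rz":0,"hand":-0.6},{"dx":-2.5,"dy":-25,"dz":40,"rx":0,"ry":0,"rz":0,"hand":-0.6},{"dx":0,"dy":0,"dz":40,"rx":0,"ry":0,"rz":0,"hand":-0.6},{"dx":0,"dy":0,"dz":10,"rx":0,"ry":0,"rz":0,"hand":-0.6},{"dx":0,"dy":0,"dz":0,"rx":0,"ry":0,"rz":0,"hand":-0.6},{"dx":0,"dy":0,"dz":0,"rx":0,"ry":0,"rz":0,"hand":-0.6}]';  python3 - <<'E'
from h import *
C=cal('wrist'); p,d=bot.grab_frame('wrist')
held(C,d,.033,.5278,.2237,.005,.024)
plan(.528,.2243,.016,0)
E
```

```text
clock: 10.4
position: [0.5292, 0.2229, 0.0452]
tool_rot: [-3.141, -0.001, -0.001]
force: [0.4, -0.0, -0.2]
grip_width: 0.0681
blk 3033 z 0.033 mean [0.5289 0.2249] ext [0.042 0.041] mid [0.5274 0.225 ]
now [0.5295 0.2232 0.0456] [-3.141e+00 -2.000e-03 -1.000e-03] w 0.0679 F [0.2 0.3 0.6] t 10.45
 rot first (tool rotvec) [-0.001 -0.002 -0.001]
 then shift mm [-1.5 -1.1 29.6]  | shift before rot [-1.5 -1.1 29.6]
```

```bash
python3 -m inch '[{"dx":-1.3,"dy":-1.2,"dz":15,"rx":0,"ry":0,"rz":0,"hand":-0.6},{"dx":0,"dy":0,"dz":14,"rx":0,"ry":0,"rz":0,"hand":-0.5},{"dx":0,"dy":0,"dz":0,"rx":0,"ry":0,"rz":0,"hand":-0.3},{"dx":0,"dy":0,"dz":0,"rx":0,"ry":0,"rz":0,"hand":0},{"dx":0,"dy":0,"dz":0,"rx":0,"ry":0,"rz":0,"hand":0.3},{"dx":0,"dy":0,"dz":0,"rx":0,"ry":0,"rz":0,"hand":0.3},{"dx":0,"dy":0,"dz":0,"rx":0,"ry":0,"rz":0,"hand":0.3},{"dx":0,"dy":0,"dz":0,"rx":0,"ry":0,"rz":0,"hand":0.3},{"dx":0,"dy":0,"dz":0,"rx":0,"ry":0,"rz":0,"hand":0.3}]' 30;  python3 - <<'E'
from h import *
plan(.528,.2243,.016,0)
E
```

```text
clock: 11.35
position: [0.5271, 0.2249, 0.0149]
tool_rot: [-3.141, -0.0, 0.001]
force: [-0.0, -0.8, 1.5]
grip_width: 0.0409
now [0.5271 0.2249 0.0149] [-3.141e+00 -0.000e+00  1.000e-03] w 0.0409 F [-0.  -0.8  1.5] t 11.35
 rot first (tool rotvec) [-0.    -0.     0.001]
 then shift mm [ 0.9  0.6 -1.1]  | shift before rot [ 0.9  0.6 -1.1]
```

```bash
python3 -m inch '[{"dx":0,"dy":0,"dz":-25,"rx":0,"ry":0,"rz":0,"hand":0.3},{"dx":0,"dy":0,"dz":-45,"rx":0,"ry":0,"rz":0,"hand":0.3},{"dx":0,"dy":0,"dz":-45,"rx":0,"ry":0,"rz":0,"hand":0.3},{"dx":-6,"dy":40,"dz":0,"rx":0,"ry":0,"rz":0,"hand":0.3},{"dx":-7,"dy":42,"dz":0,"rx":0,"ry":0,"rz":0,"hand":0.3},{"dx":-7,"dy":42,"dz":0,"rx":0,"ry":0,"rz":0,"hand":0.3},{"dx":-7,"dy":42,"dz":0,"rx":0,"ry":0,"rz":0,"hand":0.3},{"dx":-6,"dy":41,"dz":0,"rx":0,"ry":0,"rz":0,"hand":0.3},{"dx":0,"dy":0,"dz":0,"rx":0,"ry":0,"rz":0,"hand":0.3},{"dx":0,"dy":0,"dz":0,"rx":0,"ry":0,"rz":0,"hand":0.3}]' && python3 -m inch '[{"dx":0,"dy":0,"dz":0,"rx":0,"ry":0,"rz":0,"hand":0.3},{"dx":0,"dy":0,"dz":0,"rx":0,"ry":0,"rz":0,"hand":0.3}]'; python3 - <<'E'
from h import *
C=cal('wrist'); p,d=bot.grab_frame('wrist'); save('w9',p)
s=bot.observe()['position']; held(C,d,s[2]+.018,s[0],s[1],rad=.021)
v,c=fit_table(p,C,(.577,-.003,-.248,[1,2,4,5]),.046); print(v.round(4),c)
t=v[2]+np.pi; q=v[:2]+.085*np.array([np.cos(t),np.sin(t)]); print(q)
plan(.4946,.0179,.057,0)
E
```

```text
clock: 12.35
position: [0.4942, 0.0171, 0.1299]
tool_rot: [3.142, -0.0, -0.001]
force: [0.3, 0.2, -0.9]
grip_width: 0.0406
clock: 12.55
position: [0.4942, 0.0191, 0.1298]
tool_rot: [-3.141, -0.0, 0.003]
force: [-0.3, -0.1, -0.8]
grip_width: 0.0409
blk 4198 z 0.1479 mean [0.4961 0.0189] ext [0.041 0.041] mid [0.4946 0.0194]
[ 0.577  -0.0028 -0.2519] -99.25760650634766
[0.49465718 0.01834426]
now [0.4942 0.0189 0.1297] [-3.141e+00 -0.000e+00  2.000e-03] w 0.0409 F [-0.7  0.9 -0.3] t 12.6
 rot first (tool rotvec) [-0.    -0.     0.002]
 then shift mm [ 0.4  1.  72.7]  | shift before rot [ 0.4  1.1 72.7]
```

View pics/w9.png

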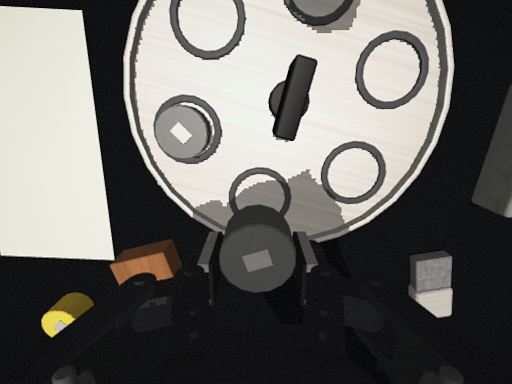

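Block hovers at (250,257) over pocket 3; low is seated at (130,185). Descend.

```bash
python3 -m inch '[{"dx":0,"dy":0.5,"dz":30,"rx":0,"ry":0,"rz":0,"hand":0.3},{"dx":0,"dy":0,"dz":30,"rx":0,"ry":0,"rz":0,"hand":0.3},{"dx":0,"dy":0,"dz":6,"rx":0,"ry":0,"rz":0,"hand":0.3},{"dx":0,"dy":0,"dz":0,"rx":0,"ry":0,"rz":0,"hand":0.3},{"dx":0,"dy":0,"dz":0,"rx":0,"ry":0,"rz":0,"hand":0.3},{"dx":0,"dy":0,"dz":0,"rx":0,"ry":0,"rz":0,"hand":0.3}]';  python3 - <<'E'
from h import *
C=cal('wrist'); p,d=bot.grab_frame('wrist'); save('w10',p)
s=bot.observe()['position']; held(C,d,s[2]+.018,s[0],s[1],rad=.021)
plan(.4944,.0180,.0569,0)
E
```

```text
clock: 13.2
position: [0.4948, 0.0175, 0.065]
tool_rot: [-3.141, -0.002, 0.001]
force: [-0.7, -0.3, -0.4]
grip_width: 0.0407
blk 4195 z 0.0831 mean [0.4966 0.0173] ext [0.041 0.041] mid [0.4951 0.0178]
now [0.4947 0.0174 0.0649] [-3.142e+00 -2.000e-03  1.000e-03] w 0.0409 F [ 0.1  0.2 -0.8] t 13.25
 rot first (tool rotvec) [-0.    -0.002  0.001]
 then shift mm [-0.3 -0.6  8. ]  | shift before rot [-0.4 -0.6  8. ]
```

```bash
python3 -m inch '[{"dx":-0.3,"dy":-0.6,"dz":2,"rx":0,"ry":0,"rz":0,"hand":0.3},{"dx":0,"dy":0,"dz":2,"rx":0,"ry":0,"rz":0,"hand":0.3},{"dx":0,"dy":0,"dz":2,"rx":0,"ry":0,"rz":0,"hand":0.3},{"dx":0,"dy":0,"dz":1.5,"rx":0,"ry":0,"rz":0,"hand":0.3},{"dx":0,"dy":0,"dz":0,"rx":0,"ry":0,"rz":0,"hand":0.3},{"dx":0,"dy":0,"dz":0,"rx":0,"ry":0,"rz":0,"hand":0.3}]';  python3 - <<'E'
from h import *
C=cal('wrist'); p,d=bot.grab_frame('wrist'); save('w10',p)
s=bot.observe()['position']; held(C,d,s[2]+.018,s[0],s[1],rad=.021)
plan(.4944,.0180,.0569,0)
E
```

```text
clock: 13.85
position: [0.4939, 0.018, 0.0567]
tool_rot: [3.141, -0.0, 0.001]
force: [-4.7, 0.3, 16.8]
grip_width: 0.0405
blk 4249 z 0.075 mean [0.4958 0.018 ] ext [0.041 0.041] mid [0.4944 0.0185]
now [0.4939 0.0181 0.0568] [ 3.141e+00 -0.000e+00  1.000e-03] w 0.0406 F [-4.9  1.  16.8] t 13.9
 rot first (tool rotvec) [ 0.    -0.     0.001]
 then shift mm [ 0.5  0.1 -0.1]  | shift before rot [ 0.5  0.1 -0.1]
```

Tall is seated (top at 75 mm). Release, lift, and go above the knob with yaw -0.25.

```bash
python3 -m inch '[{"dx":0,"dy":0,"dz":-0.5,"rx":0,"ry":0,"rz":0,"hand":0},{"dx":0,"dy":0,"dz":0,"rx":0,"ry":0,"rz":0,"hand":-0.2},{"dx":0,"dy":0,"dz":0,"rx":0,"ry":0,"rz":0,"hand":-0.3},{"dx":0,"dy":0,"dz":0,"rx":0,"ry":0,"rz":0,"hand":-0.3},{"dx":0,"dy":0,"dz":-20,"rx":0,"ry":0,"rz":0,"hand":-0.3},{"dx":0,"dy":0,"dz":-40,"rx":0,"ry":0,"rz":0.083,"hand":-0.3},{"dx":0,"dy":0,"dz":-50,"rx":0,"ry":0,"rz":0.083,"hand":-0.2},{"dx":0,"dy":0,"dz":-10,"rx":0,"ry":0,"rz":0.083,"hand":-0.2},{"dx":0,"dy":0,"dz":0,"rx":0,"ry":0,"rz":0,"hand":-0.2},{"dx":0,"dy":0,"dz":0,"rx":0,"ry":0,"rz":0,"hand":-0.2}]';  python3 - <<'E'
from h import *
C=cal('wrist'); p,d=bot.grab_frame('wrist'); save('w11',p)
held(C,d,.061,.554,.0787); held(C,d,.075,.4946,.018)
print(np.round(bot.observe()['qpos'],2))
plan(.577,-.003,.13,-.249)
E
```

```text
clock: 14.9
position: [0.4935, 0.0178, 0.1763]
tool_rot: [3.141, 0.0, -0.246]
force: [-0.4, 0.2, 0.8]
grip_width: 0.0513
blk 1504 z 0.061 mean [0.5544 0.0782] ext [0.041 0.042] mid [0.554  0.0791]
blk 1429 z 0.075 mean [0.4955 0.018 ] ext [0.041 0.041] mid [0.4946 0.0183]
[ 0.15  0.41 -0.39  1.98  0.22  0.79 -2.18]
now [0.4933 0.0178 0.1758] [ 3.141e+00  1.000e-03 -2.460e-01] w 0.0514 F [ 0.5 -0.6 -0.6] t 14.95
 rot first (tool rotvec) [0.    0.001 0.003]
 then shift mm [86.3 -0.4 45.8]  | shift before rot [86.3 -0.2 45.7]
```

View pics/w11.png

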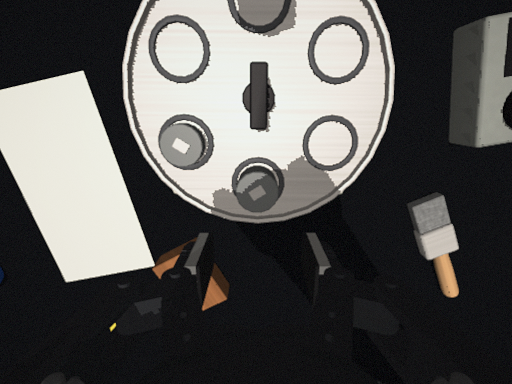

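Both blocks seated properly (low (145,181), tall (190,258)); knob bar vertical at (97,258). Joint 7 is near its lower limit, so I'll turn the wrist half a turn the other way before gripping.

```bash
python3 -m inch '[{"dx":0,"dy":0,"dz":0,"rx":0,"ry":0,"rz":-0.149,"hand":-0.1},{"dx":0,"dy":0,"dz":0,"rx":0,"ry":0,"rz":-0.149,"hand":-0.1},{"dx":0,"dy":0,"dz":0,"rx":0,"ry":0,"rz":-0.149,"hand":-0.1},{"dx":0,"dy":0,"dz":0,"rx":0,"ry":0,"rz":-0.149,"hand":-0.1},{"dx":0,"dy":0,"dz":0,"rx":0,"ry":0,"rz":-0.149,"hand":-0.1},{"dx":0,"dy":0,"dz":0,"rx":0,"ry":0,"rz":-0.149,"hand":-0.1},{"dx":0,"dy":0,"dz":0,"rx":0,"ry":0,"rz":-0.149,"hand":-0.1},{"dx":0,"dy":0,"dz":0,"rx":0,"ry":0,"rz":-0.149,"hand":-0.1},{"dx":0,"dy":0,"dz":0,"rx":0,"ry":0,"rz":-0.149,"hand":-0.1},{"dx":0,"dy":0,"dz":0,"rx":0,"ry":0,"rz":-0.149,"hand":-0.1}]' && python3 -m inch '[{"dx":0,"dy":0,"dz":0,"rx":0,"ry":0,"rz":-0.149,"hand":-0.1},{"dx":0,"dy":0,"dz":0,"rx":0,"ry":0,"rz":-0.149,"hand":-0.1},{"dx":0,"dy":0,"dz":0,"rx":0,"ry":0,"rz":-0.149,"hand":-0.1},{"dx":0,"dy":0,"dz":0,"rx":0,"ry":0,"rz":-0.149,"hand":-0.1},{"dx":0,"dy":0,"dz":0,"rx":0,"ry":0,"rz":-0.149,"hand":-0.1},{"dx":0,"dy":0,"dz":0,"rx":0,"ry":0,"rz":-0.149,"hand":-0.1},{"dx":0,"dy":0,"dz":0,"rx":0,"ry":0,"rz":-0.149,"hand":-0.1},{"dx":0,"dy":0,"dz":0,"rx":0,"ry":0,"rz":-0.149,"hand":-0.1},{"dx":0,"dy":0,"dz":0,"rx":0,"ry":0,"rz":-0.149,"hand":-0.1},{"dx":0,"dy":0,"dz":0,"rx":0,"ry":0,"rz":-0.149,"hand":-0.1}]'; python3 - <<'E'
from h import *
print(np.round(bot.observe()['qpos'],2))
plan(.577,-.003,.12,-.249+np.pi)
E
```

```text
clock: 15.95
position: [0.4932, 0.018, 0.1755]
tool_rot: [-3.139, -0.0, 1.25]
force: [0.1, 0.3, 0.6]
grip_width: 0.047
clock: 16.95
position: [0.4933, 0.018, 0.1757]
tool_rot: [3.141, -0.002, 2.74]
force: [-1.0, -0.7, 0.4]
grip_width: 0.0472
[ 0.65  0.62 -1.12  1.96  0.67  1.    0.38]
now [0.4933 0.018  0.1757] [ 3.141e+00 -2.000e-03  2.740e+00] w 0.0472 F [-1.  -0.7  0.4] t 16.95
 rot first (tool rotvec) [ 0.001 -0.002 -0.153]
 then shift mm [-86.3   0.2  55.7]  | shift before rot [-85.3  13.3  55.5]
```

```bash
python3 -m inch '[{"dx":0,"dy":0,"dz":0,"rx":0,"ry":0,"rz":-0.149,"hand":-0.1},{"dx":-43,"dy":0,"dz":0,"rx":0,"ry":0,"rz":0,"hand":-0.1},{"dx":-43,"dy":0,"dz":20,"rx":0,"ry":0,"rz":0,"hand":-0.1},{"dx":0,"dy":0,"dz":25,"rx":0,"ry":0,"rz":0,"hand":-0.1},{"dx":0,"dy":0,"dz":0,"rx":0,"ry":0,"rz":0,"hand":-0.1},{"dx":0,"dy":0,"dz":0,"rx":0,"ry":0,"rz":0,"hand":-0.1},{"dx":0,"dy":0,"dz":0,"rx":0,"ry":0,"rz":0,"hand":-0.1}]'; python3 - <<'E'
from h import *
print(np.round(bot.observe()['qpos'],2))
p,d=bot.grab_frame('wrist'); save('w12',p)
plan(.577,-.003,.067,-.249+np.pi)
E
```

```text
clock: 17.65
position: [0.5767, -0.0038, 0.1327]
tool_rot: [3.141, 0.0, 2.882]
force: [0.3, -1.2, 0.3]
grip_width: 0.0468
[ 0.59  0.79 -1.05  1.78  0.79  1.05  0.55]
now [ 0.5769 -0.004   0.1329] [3.141e+00 1.000e-03 2.882e+00] w 0.0468 F [0.1 0.3 0.1] t 17.7
 rot first (tool rotvec) [ 0.     0.001 -0.011]
 then shift mm [ 0.1  1.  65.9]  | shift before rot [ 0.2  1.  65.9]
```

View pics/w12.png

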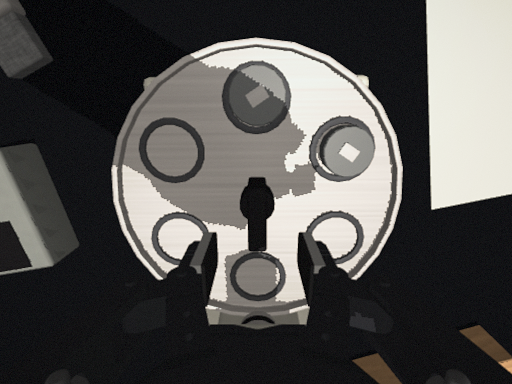

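Knob (215,257) centred between the fingers. Descend and grip.

```bash
python3 -m inch '[{"dx":0,"dy":1,"dz":25,"rx":0,"ry":0,"rz":-0.009,"hand":-0.1},{"dx":0,"dy":0,"dz":25,"rx":0,"ry":0,"rz":0,"hand":-0.1},{"dx":0,"dy":0,"dz":16,"rx":0,"ry":0,"rz":0,"hand":-0.1},{"dx":0,"dy":0,"dz":0,"rx":0,"ry":0,"rz":0,"hand":0.1},{"dx":0,"dy":0,"dz":0,"rx":0,"ry":0,"rz":0,"hand":0.4},{"dx":0,"dy":0,"dz":0,"rx":0,"ry":0,"rz":0,"hand":0.8},{"dx":0,"dy":0,"dz":0,"rx":0,"ry":0,"rz":0,"hand":0.9},{"dx":0,"dy":0,"dz":0,"rx":0,"ry":0,"rz":0,"hand":0.9},{"dx":0,"dy":0,"dz":0,"rx":0,"ry":0,"rz":0,"hand":0.9},{"dx":0,"dy":0,"dz":0,"rx":0,"ry":0,"rz":0,"hand":0.9}]' 30; python3 - <<'E'
from h import *
print(np.round(bot.observe()['qpos'],2))
plan(.577,-.003,.067,-.249+np.pi)
E
```

```text
clock: 18.7
position: [0.5774, -0.0041, 0.0682]
tool_rot: [-3.14, 0.002, 2.889]
force: [-12.0, -7.7, 24.1]
grip_width: 0.0139
[ 0.54  0.87 -0.97  1.81  0.89  0.96  0.49]
now [ 0.5774 -0.0041  0.0682] [-3.140e+00  2.000e-03  2.889e+00] w 0.0139 F [-12.   -7.7  24.1] t 18.7
 rot first (tool rotvec) [-0.002  0.002 -0.004]
 then shift mm [0.6 1.  1.2]  | shift before rot [0.6 1.  1.2]
```

```bash
python3 -m inch '[{"dx":0,"dy":0,"dz":-1,"rx":0,"ry":0,"rz":0.05,"hand":0.9},{"dx":0,"dy":0,"dz":0,"rx":0,"ry":0,"rz":0.105,"hand":0.9},{"dx":0,"dy":0,"dz":0,"rx":0,"ry":0,"rz":0.105,"hand":0.9},{"dx":0,"dy":0,"dz":0,"rx":0,"ry":0,"rz":0.105,"hand":0.9},{"dx":0,"dy":0,"dz":0,"rx":0,"ry":0,"rz":0.105,"hand":0.9},{"dx":0,"dy":0,"dz":0,"rx":0,"ry":0,"rz":0.105,"hand":0.9},{"dx":0,"dy":0,"dz":0,"rx":0,"ry":0,"rz":0.105,"hand":0.9},{"dx":0,"dy":0,"dz":0,"rx":0,"ry":0,"rz":0.105,"hand":0.9},{"dx":0,"dy":0,"dz":0,"rx":0,"ry":0,"rz":0.105,"hand":0.9},{"dx":0,"dy":0,"dz":0,"rx":0,"ry":0,"rz":0.105,"hand":0.9}]'; python3 - <<'E'
from h import *
print(np.round(bot.observe()['qpos'],2))
plan(.577,-.003,.069,-.249+np.pi-2*np.pi/3)
E
```

```text
clock: 19.7
position: [0.577, -0.0045, 0.0683]
tool_rot: [-3.141, 0.002, 1.889]
force: [-8.1, -7.5, 7.2]
grip_width: 0.0135
[ 0.43  0.79 -0.77  1.82  0.72  0.84 -0.39]
now [ 0.577  -0.0045  0.0683] [-3.141e+00  2.000e-03  1.889e+00] w 0.0135 F [-8.1 -7.5  7.2] t 19.7
 rot first (tool rotvec) [1.000e-03 2.000e-03 1.091e+00]
 then shift mm [ 1.  -1.1 -0.7]  | shift before rot [ 1.4  0.4 -0.7]
```

```bash
python3 -m inch '[{"dx":0,"dy":0,"dz":0,"rx":0,"ry":0,"rz":0.11,"hand":0.9},{"dx":0,"dy":0,"dz":0,"rx":0,"ry":0,"rz":0.11,"hand":0.9},{"dx":0,"dy":0,"dz":0,"rx":0,"ry":0,"rz":0.11,"hand":0.9},{"dx":0,"dy":0,"dz":0,"rx":0,"ry":0,"rz":0.11,"hand":0.9},{"dx":0,"dy":0,"dz":0,"rx":0,"ry":0,"rz":0.11,"hand":0.9},{"dx":0,"dy":0,"dz":0,"rx":0,"ry":0,"rz":0.11,"hand":0.9},{"dx":0,"dy":0,"dz":0,"rx":0,"ry":0,"rz":0.11,"hand":0.9},{"dx":0,"dy":0,"dz":0,"rx":0,"ry":0,"rz":0.11,"hand":0.9},{"dx":0,"dy":0,"dz":0,"rx":0,"ry":0,"rz":0.11,"hand":0.9},{"dx":0,"dy":0,"dz":0,"rx":0,"ry":0,"rz":0.05,"hand":0.9}]'; python3 - <<'E'
from h import *
print(np.round(bot.observe()['qpos'],2))
plan(.577,-.003,.069,-.249+np.pi-2*np.pi/3)
E
```

```text
clock: 20.7
position: [0.5765, -0.0044, 0.0683]
tool_rot: [3.141, 0.002, 0.85]
force: [-10.7, -9.5, 9.9]
grip_width: 0.0136
[ 0.27  0.72 -0.53  1.83  0.52  0.74 -1.26]
now [ 0.5765 -0.0044  0.0683] [3.141e+00 2.000e-03 8.500e-01] w 0.0136 F [-10.7  -9.5   9.9] t 20.7
 rot first (tool rotvec) [0.001 0.002 0.051]
 then shift mm [ 1.3 -0.6 -0.7]  | shift before rot [ 1.3 -0.6 -0.7]
```

```bash
python3 -m inch '[{"dx":0,"dy":0,"dz":0,"rx":0,"ry":0,"rz":0.03,"hand":0.9},{"dx":0,"dy":0,"dz":0,"rx":0,"ry":0,"rz":0,"hand":0.9},{"dx":0,"dy":0,"dz":0,"rx":0,"ry":0,"rz":0,"hand":0.6},{"dx":0,"dy":0,"dz":0,"rx":0,"ry":0,"rz":0,"hand":0.1},{"dx":0,"dy":0,"dz":0,"rx":0,"ry":0,"rz":0,"hand":-0.1},{"dx":0,"dy":0,"dz":0,"rx":0,"ry":0,"rz":0,"hand":-0.1},{"dx":0,"dy":0,"dz":-30,"rx":0,"ry":0,"rz":0,"hand":-0.1},{"dx":0,"dy":0,"dz":-45,"rx":0,"ry":0,"rz":0,"hand":-0.1},{"dx":0,"dy":0,"dz":-40,"rx":0,"ry":0,"rz":0,"hand":-0.1},{"dx":0,"dy":0,"dz":0,"rx":0,"ry":0,"rz":0,"hand":0.3}]'; python3 - <<'E'
from h import *
print(np.round(bot.observe()['qpos'],2))
p,d=bot.grab_frame('wrist'); save('w13',p)
p,d=bot.grab_frame('scene'); save('s13',cv2.resize(p[120:300,100:340],None,fx=3,fy=3,interpolation=cv2.INTER_CUBIC))
plan(.505,-.256,.16)
E
```

```text
clock: 21.7
position: [0.5794, -0.0028, 0.1868]
tool_rot: [3.137, -0.005, 0.825]
force: [0.5, 0.2, -1.3]
grip_width: 0.034
[ 0.33  0.56 -0.61  1.75  0.39  0.95 -1.18]
now [ 0.5775 -0.0034  0.1826] [ 3.14e+00 -1.00e-03  8.25e-01] w 0.0299 F [-0.6 -0.4 -0.7] t 21.8
 shift mm [-234.7  118.2   22.5]
```

View pics/w13.png

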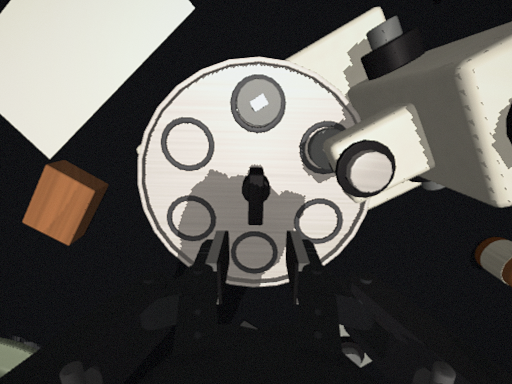

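View pics/s13.png

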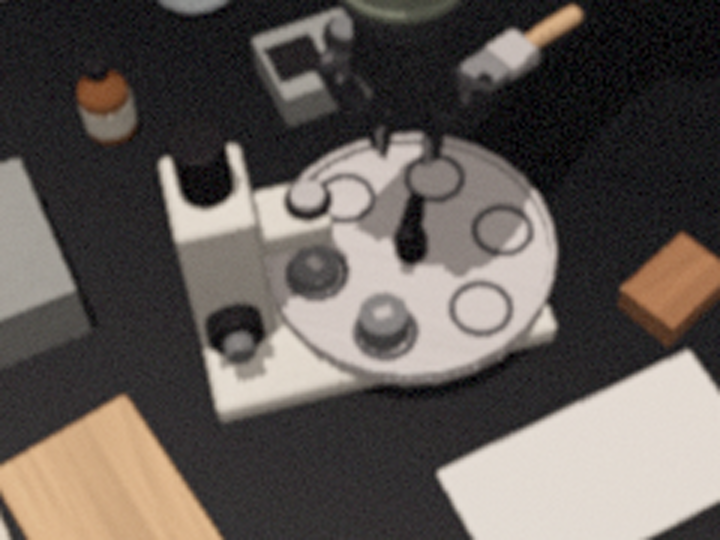

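Low sits under the lens and tall is in the next pocket (103,258 in the wrist view). Moving to the button.

```bash
python3 - <<'E'
from h import *
C=cal('wrist'); p,d=bot.grab_frame('wrist')
v,c=fit_table(p,C,(.577,-.003,-.248,[1,2,3,4,5]),.046); print(v.round(4),c)
held(C,d,.075,.636,.058)
E
python3 -m inch '[{"dx":-40,"dy":20,"dz":0,"rx":0,"ry":0,"rz":0,"hand":1},{"dx":-40,"dy":20,"dz":0,"rx":0,"ry":0,"rz":0,"hand":1},{"dx":-40,"dy":20,"dz":0,"rx":0,"ry":0,"rz":0,"hand":1},{"dx":-40,"dy":20,"dz":0,"rx":0,"ry":0,"rz":0,"hand":1},{"dx":-40,"dy":20,"dz":0,"rx":0,"ry":0,"rz":0,"hand":1},{"dx":-35,"dy":18,"dz":0,"rx":0,"ry":0,"rz":0,"hand":1},{"dx":0,"dy":0,"dz":0,"rx":0,"ry":0,"rz":0,"hand":1},{"dx":0,"dy":0,"dz":0,"rx":0,"ry":0,"rz":0,"hand":1}]'; python3 - <<'E'
from h import *
C=cal('wrist'); p,d=bot.grab_frame('wrist'); save('w14',p)
held(C,d,.063,.507,-.256,.005,.025)
for r in bot.tip_of('wrist','start_top'): print(r['score'],atz(C,*r['centre'],.063),r['centre'])
plan(.507,-.256,.075)
E
```

```text
[ 0.5776 -0.003  -0.249 ] -92.81151733398437
blk 1794 z 0.0751 mean [0.638  0.0579] ext [0.041 0.041] mid [0.6379 0.0575]
clock: 22.65
position: [0.5036, -0.2562, 0.1806]
tool_rot: [-3.14, 0.0, 0.823]
force: [-0.1, 0.1, 0.3]
grip_width: -0.0
blk 768 z 0.0667 mean [ 0.5093 -0.2547] ext [0.042 0.044] mid [ 0.5088 -0.2552]
0.59 [ 0.50916005 -0.25623554  0.063     ] [185.1, 261.6]
now [ 0.5045 -0.2547  0.1811] [-3.14  -0.     0.826] w -0.0 F [ 0.5  0.  -0.3] t 22.75
 shift mm [  0.7   2.9 106.1]
```

View pics/w14.png

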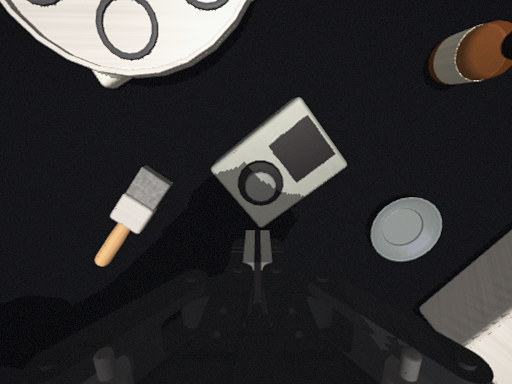

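The button cap is at (183,262). I'll check its depth profile.

```bash
python3 - <<'E'
from h import *
C=cal('wrist'); p,d=bot.grab_frame('wrist')
f,cx,cy,o,M=C
for r in range(158,210,4): print(r,[int(round(atd(C,r,c,d[r,c])[2]*1000)) for c in range(236,290,4)])
m=np.zeros(d.shape,bool)
rr,cc=np.mgrid[0:384,0:512]
P=o+(np.stack([(cc-cx)/f,(rr-cy)/f,np.ones_like(d)],-1)@M.T)*d[...,None]
m=(P[...,2]>.060)&(np.hypot(P[...,0]-.509,P[...,1]+.2555)<.013); print(np.median(P[m][:,2]),m.sum())
plan(.509,-.2555,.075)
E
```

```text
158 [45, 45, 45, 45, 45, 46, 46, 45, 46, 45, 45, 45, 47, 47]
162 [46, 46, 45, 45, 45, 50, 51, 51, 45, 44, 46, 45, 46, 45]
166 [45, 45, 45, 54, 56, 59, 57, 56, 57, 57, 45, 44, 45, 46]
170 [45, 45, 55, 59, 57, 57, 58, 57, 57, 57, 58, 44, 45, 46]
174 [44, 46, 58, 57, 60, 65, 67, 66, 64, 57, 57, 56, 44, 45]
178 [46, 57, 57, 59, 67, 67, 67, 67, 67, 66, 57, 57, 44, 46]
182 [45, 57, 58, 66, 67, 68, 66, 66, 67, 67, 57, 57, 44, 46]
186 [45, 57, 57, 67, 67, 67, 68, 67, 66, 67, 65, 58, 46, 43]
190 [47, 57, 56, 67, 68, 67, 67, 68, 66, 67, 64, 56, 45, 45]
194 [45, 45, 57, 66, 68, 67, 67, 67, 67, 66, 56, 57, 45, 46]
198 [44, 44, 57, 57, 66, 67, 67, 67, 68, 57, 57, 46, 46, 44]
202 [0, 45, 45, 56, 56, 58, 66, 58, 56, 58, 45, 47, 45, 45]
206 [-1, 0, 46, 46, 44, 44, 57, 57, 45, 46, 46, 45, 45, 46]
0.23419701120962125 5567
now [ 0.5046 -0.2545  0.1813] [-3.141 -0.     0.827] w 0.0002 F [-0.1 -0.4 -0.4] t 22.8
 shift mm [  2.2   4.  106.3]
```

```bash
python3 -m inch '[{"dx":2.2,"dy":4,"dz":30,"rx":0,"ry":0,"rz":0,"hand":1},{"dx":0,"dy":0,"dz":40,"rx":0,"ry":0,"rz":0,"hand":1},{"dx":0,"dy":0,"dz":35,"rx":0,"ry":0,"rz":0,"hand":1},{"dx":0,"dy":0,"dz":0,"rx":0,"ry":0,"rz":0,"hand":1},{"dx":0,"dy":0,"dz":0,"rx":0,"ry":0,"rz":0,"hand":1},{"dx":0,"dy":0,"dz":0,"rx":0,"ry":0,"rz":0,"hand":1}]'; python3 - <<'E'
from h import *
p,d=bot.grab_frame('wrist'); save('w15',p)
plan(.509,-.2557,.067)
E
```

```text
clock: 23.4
position: [0.5098, -0.2569, 0.0786]
tool_rot: [3.14, -0.001, 0.825]
force: [-0.0, -0.3, -0.1]
grip_width: 0.0003
now [ 0.5098 -0.2572  0.0787] [ 3.139e+00 -1.000e-03  8.250e-01] w -0.0 F [ 0.3  0.7 -0.1] t 23.45
 shift mm [ 0.5 -1.6 11.7]
```

View pics/w15.png

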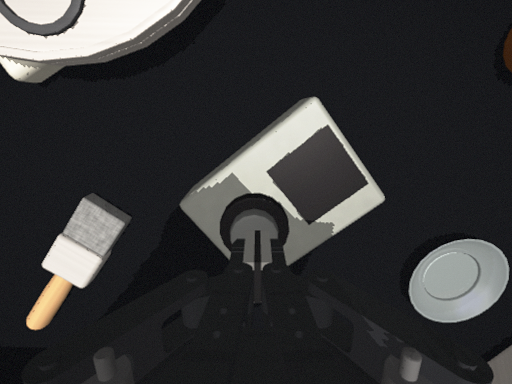

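```bash
python3 -m inch '[{"dx":0.5,"dy":-1.6,"dz":8,"rx":0,"ry":0,"rz":0,"hand":1},{"dx":0,"dy":0,"dz":4,"rx":0,"ry":0,"rz":0,"hand":1},{"dx":0,"dy":0,"dz":3,"rx":0,"ry":0,"rz":0,"hand":1},{"dx":0,"dy":0,"dz":0,"rx":0,"ry":0,"rz":0,"hand":1}]' && python3 -m inch '[{"dx":0,"dy":0,"dz":2,"rx":0,"ry":0,"rz":0,"hand":1},{"dx":0,"dy":0,"dz":0,"rx":0,"ry":0,"rz":0,"hand":1}]' && python3 -m inch '[{"dx":0,"dy":0,"dz":1.5,"rx":0,"ry":0,"rz":0,"hand":1},{"dx":0,"dy":0,"dz":0,"rx":0,"ry":0,"rz":0,"hand":1}]'
```

```text
clock: 23.85
position: [0.508, -0.2557, 0.0616]
tool_rot: [3.141, -0.0, 0.825]
force: [0.3, 0.4, 5.3]
grip_width: -0.0001
clock: 24.05
position: [0.5081, -0.2557, 0.0608]
tool_rot: [3.141, 0.0, 0.825]
force: [-5.6, 2.1, 21.0]
grip_width: -0.0002
clock: 24.25
position: [0.5083, -0.2558, 0.0605]
tool_rot: [3.14, 0.001, 0.825]
force: [-11.3, 4.9, 45.9]
grip_width: 0.0001
```

```bash
python3 -m inch '[{"dx":0,"dy":0,"dz":-2,"rx":0,"ry":0,"rz":0,"hand":1},{"dx":0,"dy":0,"dz":0,"rx":0,"ry":0,"rz":0,"hand":1},{"dx":0,"dy":0,"dz":0,"rx":0,"ry":0,"rz":0,"hand":1}]';  python3 - <<'E'
from h import *
p,d=bot.grab_frame('scene'); save('s16',cv2.resize(p[120:300,100:340],None,fx=3,fy=3,interpolation=cv2.INTER_CUBIC))
E
```

```text
clock: 24.55
position: [0.5081, -0.2557, 0.0609]
tool_rot: [3.141, 0.0, 0.825]
force: [-3.2, 1.5, 14.7]
grip_width: -0.0
```

View pics/s16.png

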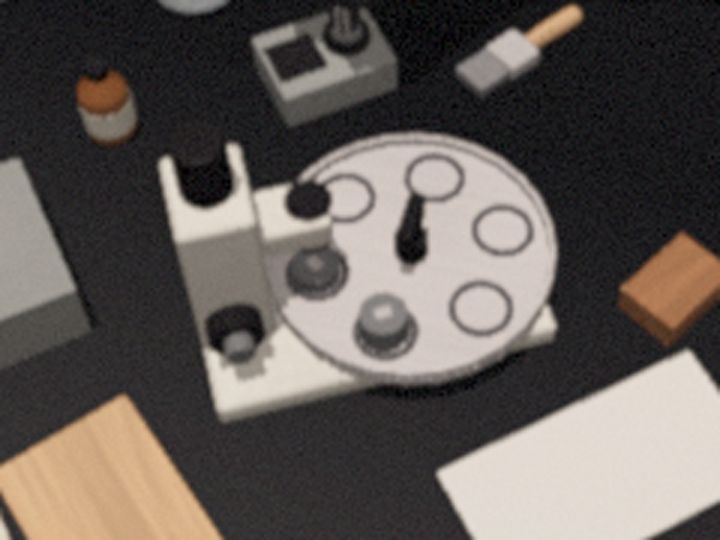

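The barrel cap has dropped, so the lens is fully down with low beneath it. Release the button and go up.

```bash
python3 -m inch '[{"dx":0,"dy":0,"dz":-5,"rx":0,"ry":0,"rz":0,"hand":1},{"dx":0,"dy":0,"dz":-10,"rx":0,"ry":0,"rz":0,"hand":1},{"dx":0,"dy":0,"dz":0,"rx":0,"ry":0,"rz":0,"hand":1},{"dx":0,"dy":0,"dz":0,"rx":0,"ry":0,"rz":0,"hand":1},{"dx":0,"dy":0,"dz":-40,"rx":0,"ry":0,"rz":0,"hand":1},{"dx":0,"dy":0,"dz":-40,"rx":0,"ry":0,"rz":0,"hand":0.5},{"dx":0,"dy":0,"dz":-30,"rx":0,"ry":0,"rz":0,"hand":0.1}]';  python3 - <<'E'
from h import *
p,d=bot.grab_frame('scene'); save('s17',cv2.resize(p[120:300,100:340],None,fx=3,fy=3,interpolation=cv2.INTER_CUBIC))
print(np.round(bot.observe()['qpos'],2))
plan(.577,-.003,.14,.798+np.pi)
E
```

```text
clock: 25.3
position: [0.508, -0.2555, 0.1871]
tool_rot: [3.141, -0.0, 0.825]
force: [0.3, -0.6, 0.3]
grip_width: 0.0283
[ 0.79  0.54 -0.6   1.77  0.36  0.94 -0.71]
now [ 0.5096 -0.2561  0.1912] [ 3.136e+00 -2.000e-03  8.250e-01] w 0.0357 F [ 2.5 -1.8  6.4] t 25.35
 rot first (tool rotvec) [ 3.000e-03  8.000e-03 -3.115e+00]
 then shift mm [-228.2  128.4   51.2]  | shift before rot [ 231.5 -122.6   50.9]
```

View pics/s17.png

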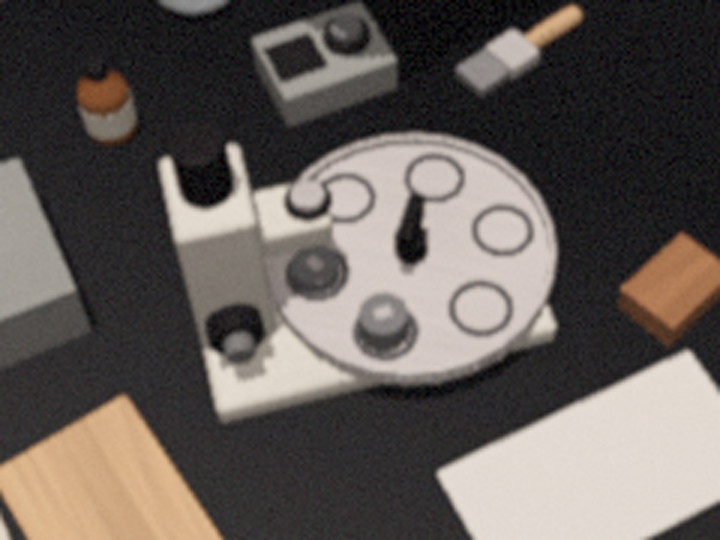

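```bash
python3 -m inch '[{"dx":38,"dy":-20,"dz":0,"rx":0,"ry":0,"rz":0,"hand":-0.1},{"dx":38.5,"dy":-20.5,"dz":0,"rx":0,"ry":0,"rz":0,"hand":-0.1},{"dx":38.5,"dy":-20.5,"dz":0,"rx":0,"ry":0,"rz":0,"hand":-0.1},{"dx":38.5,"dy":-20.5,"dz":0,"rx":0,"ry":0,"rz":0,"hand":-0.1},{"dx":38.5,"dy":-20.5,"dz":0,"rx":0,"ry":0,"rz":0,"hand":-0.1},{"dx":38.5,"dy":-20.5,"dz":0,"rx":0,"ry":0,"rz":0,"hand":-0.1},{"dx":0,"dy":0,"dz":0,"rx":0,"ry":0,"rz":-0.14,"hand":-0.1},{"dx":0,"dy":0,"dz":0,"rx":0,"ry":0,"rz":-0.149,"hand":-0.1},{"dx":0,"dy":0,"dz":0,"rx":0,"ry":0,"rz":-0.149,"hand":-0.1},{"dx":0,"dy":0,"dz":0,"rx":0,"ry":0,"rz":-0.149,"hand":-0.1}]' && python3 -m inch '[{"dx":0,"dy":0,"dz":0,"rx":0,"ry":0,"rz":-0.149,"hand":-0.1},{"dx":0,"dy":0,"dz":0,"rx":0,"ry":0,"rz":-0.149,"hand":-0.1},{"dx":0,"dy":0,"dz":0,"rx":0,"ry":0,"rz":-0.149,"hand":-0.1},{"dx":0,"dy":0,"dz":0,"rx":0,"ry":0,"rz":-0.149,"hand":-0.1},{"dx":0,"dy":0,"dz":0,"rx":0,"ry":0,"rz":-0.149,"hand":-0.1},{"dx":0,"dy":0,"dz":0,"rx":0,"ry":0,"rz":-0.149,"hand":-0.1},{"dx":0,"dy":0,"dz":0,"rx":0,"ry":0,"rz":-0.149,"hand":-0.1},{"dx":0,"dy":0,"dz":0,"rx":0,"ry":0,"rz":-0.149,"hand":-0.1},{"dx":0,"dy":0,"dz":0,"rx":0,"ry":0,"rz":-0.149,"hand":-0.1},{"dx":0,"dy":0,"dz":0,"rx":0,"ry":0,"rz":-0.149,"hand":-0.1}]'; python3 - <<'E'
from h import *
print(np.round(bot.observe()['qpos'],2))
plan(.577,-.003,.14,.798+np.pi)
E
```

```text
clock: 26.35
position: [0.5741, -0.0031, 0.1847]
tool_rot: [-3.141, 0.0, 1.418]
force: [-0.3, 0.2, 0.1]
grip_width: 0.0472
clock: 27.35
position: [0.5742, -0.0033, 0.1847]
tool_rot: [-3.142, -0.001, 2.908]
force: [0.1, 0.4, -1.5]
grip_width: 0.0471
[ 0.62  0.73 -1.1   1.75  0.72  1.13  0.63]
now [ 0.5742 -0.0033  0.1847] [-3.142e+00 -1.000e-03  2.908e+00] w 0.0471 F [ 0.1  0.4 -1.5] t 27.35
 rot first (tool rotvec) [ 0.000e+00 -1.000e-03 -1.032e+00]
 then shift mm [-2.2 -1.8 44.7]  | shift before rot [-2.7  0.9 44.7]
```

```bash
python3 -m inch '[{"dx":0,"dy":0,"dz":0,"rx":0,"ry":0,"rz":-0.147,"hand":-0.1},{"dx":0,"dy":0,"dz":0,"rx":0,"ry":0,"rz":-0.147,"hand":-0.1},{"dx":0,"dy":0,"dz":0,"rx":0,"ry":0,"rz":-0.147,"hand":-0.1},{"dx":0,"dy":0,"dz":0,"rx":0,"ry":0,"rz":-0.147,"hand":-0.1},{"dx":0,"dy":0,"dz":0,"rx":0,"ry":0,"rz":-0.147,"hand":-0.1},{"dx":0,"dy":0,"dz":0,"rx":0,"ry":0,"rz":-0.147,"hand":-0.1},{"dx":0,"dy":0,"dz":0,"rx":0,"ry":0,"rz":-0.147,"hand":-0.1},{"dx":-2.2,"dy":-1.8,"dz":45,"rx":0,"ry":0,"rz":0,"hand":-0.1},{"dx":0,"dy":0,"dz":0,"rx":0,"ry":0,"rz":0,"hand":-0.1},{"dx":0,"dy":0,"dz":0,"rx":0,"ry":0,"rz":0,"hand":-0.1}]'; python3 - <<'E'
from h import *
print(np.round(bot.observe()['qpos'],2))
p,d=bot.grab_frame('wrist'); save('w18',p)
plan(.577,-.003,.069,.798+np.pi)
E
```

```text
clock: 28.35
position: [0.5768, -0.0026, 0.1404]
tool_rot: [3.14, -0.001, -2.353]
force: [0.8, 0.4, 0.5]
grip_width: 0.0471
[ 0.68  0.91 -1.26  1.77  0.93  1.21  1.5 ]
now [ 0.5773 -0.0025  0.1413] [ 3.141e+00  1.000e-03 -2.353e+00] w 0.0468 F [0.2 0.8 0.2] t 28.4
 rot first (tool rotvec) [ 0.     0.001 -0.009]
 then shift mm [ 0.6 -0.1 72.3]  | shift before rot [ 0.6 -0.2 72.3]
```

View pics/w18.png

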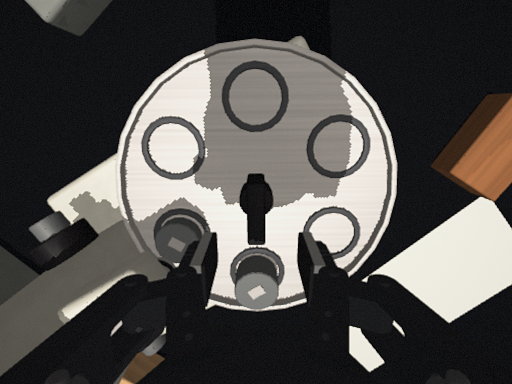

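Knob centred (210,257). Descend, grip, and turn one click CW.

```bash
python3 -m inch '[{"dx":0,"dy":0,"dz":25,"rx":0,"ry":0,"rz":-0.009,"hand":-0.1},{"dx":0,"dy":0,"dz":30,"rx":0,"ry":0,"rz":0,"hand":-0.1},{"dx":0,"dy":0,"dz":16,"rx":0,"ry":0,"rz":0,"hand":-0.1},{"dx":0,"dy":0,"dz":0,"rx":0,"ry":0,"rz":0,"hand":0.1},{"dx":0,"dy":0,"dz":0,"rx":0,"ry":0,"rz":0,"hand":0.4},{"dx":0,"dy":0,"dz":0,"rx":0,"ry":0,"rz":0,"hand":0.8},{"dx":0,"dy":0,"dz":0,"rx":0,"ry":0,"rz":0,"hand":0.9},{"dx":0,"dy":0,"dz":0,"rx":0,"ry":0,"rz":0,"hand":0.9},{"dx":0,"dy":0,"dz":0,"rx":0,"ry":0,"rz":0,"hand":0.9}]' && python3 -m inch '[{"dx":0,"dy":0,"dz":0,"rx":0,"ry":0,"rz":0.05,"hand":0.9},{"dx":0,"dy":0,"dz":0,"rx":0,"ry":0,"rz":0.11,"hand":0.9},{"dx":0,"dy":0,"dz":0,"rx":0,"ry":0,"rz":0.11,"hand":0.9},{"dx":0,"dy":0,"dz":0,"rx":0,"ry":0,"rz":0.11,"hand":0.9},{"dx":0,"dy":0,"dz":0,"rx":0,"ry":0,"rz":0.11,"hand":0.9},{"dx":0,"dy":0,"dz":0,"rx":0,"ry":0,"rz":0.11,"hand":0.9},{"dx":0,"dy":0,"dz":0,"rx":0,"ry":0,"rz":0.11,"hand":0.9},{"dx":0,"dy":0,"dz":0,"rx":0,"ry":0,"rz":0.11,"hand":0.9},{"dx":0,"dy":0,"dz":0,"rx":0,"ry":0,"rz":0.11,"hand":0.9},{"dx":0,"dy":0,"dz":0,"rx":0,"ry":0,"rz":0.11,"hand":0.9}]'; python3 - <<'E'
from h import *
print(np.round(bot.observe()['qpos'],2))
plan(.577,-.003,.069,-.249+np.pi)
E
```

```text
clock: 29.3
position: [0.578, -0.0028, 0.0709]
tool_rot: [-3.14, 0.001, -2.344]
force: [0.2, -2.0, 5.1]
grip_width: 0.0132
clock: 30.3
position: [0.5785, -0.0045, 0.0709]
tool_rot: [-3.14, 0.003, 2.894]
force: [3.0, -10.7, 7.8]
grip_width: 0.0133
[ 0.56  0.89 -1.01  1.81  0.91  0.99  0.48]
now [ 0.5785 -0.0045  0.0709] [-3.140e+00  3.000e-03  2.894e+00] w 0.0133 F [  3.  -10.7   7.8] t 30.3
 rot first (tool rotvec) [-0.002  0.003  0.001]
 then shift mm [1.8 1.  1.9]  | shift before rot [1.8 1.  1.9]
```

Aligned. Open, rise, and head to the button.

```bash
python3 -m inch '[{"dx":0,"dy":0,"dz":0,"rx":0,"ry":0,"rz":0,"hand":0.9},{"dx":0,"dy":0,"dz":0,"rx":0,"ry":0,"rz":0,"hand":0.6},{"dx":0,"dy":0,"dz":0,"rx":0,"ry":0,"rz":0,"hand":0.1},{"dx":0,"dy":0,"dz":0,"rx":0,"ry":0,"rz":0,"hand":-0.1},{"dx":0,"dy":0,"dz":0,"rx":0,"ry":0,"rz":0,"hand":-0.1},{"dx":0,"dy":0,"dz":-30,"rx":0,"ry":0,"rz":0,"hand":-0.1},{"dx":0,"dy":0,"dz":-45,"rx":0,"ry":0,"rz":0,"hand":-0.1},{"dx":0,"dy":0,"dz":-45,"rx":0,"ry":0,"rz":0,"hand":-0.1},{"dx":0,"dy":0,"dz":0,"rx":0,"ry":0,"rz":0,"hand":0.3}]'; python3 - <<'E'
from h import *
C=cal('wrist'); p,d=bot.grab_frame('wrist'); save('w19',p)
v,c=fit_table(p,C,(.577,-.003,-.248,[1,2,3,4]),.046); print(v.round(4),c)
held(C,d,.061,.60,-.085)
p,d=bot.grab_frame('scene'); save('s19',cv2.resize(p[120:300,100:340],None,fx=3,fy=3,interpolation=cv2.INTER_CUBIC))
plan(.5082,-.2557,.18)
E
```

```text
clock: 31.2
position: [0.5791, -0.0019, 0.1945]
tool_rot: [3.139, 0.006, 2.9]
force: [0.2, 0.7, -0.4]
grip_width: 0.0335
[ 0.5767 -0.0035 -0.2467] -101.79449462890625
blk 1047 z 0.061 mean [ 0.5992 -0.0843] ext [0.042 0.042] mid [ 0.6002 -0.0851]
now [ 0.5775 -0.003   0.19  ] [-3.142e+00  1.000e-03  2.900e+00] w 0.0299 F [-0.4 -1.  -0.5] t 31.3
 shift mm [   6.7 -261.9   10. ]
```

View pics/s19.png

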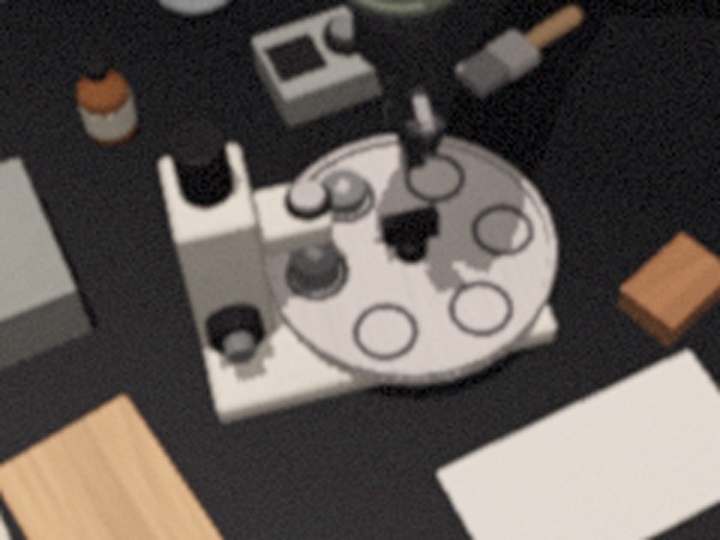

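View pics/w19.png

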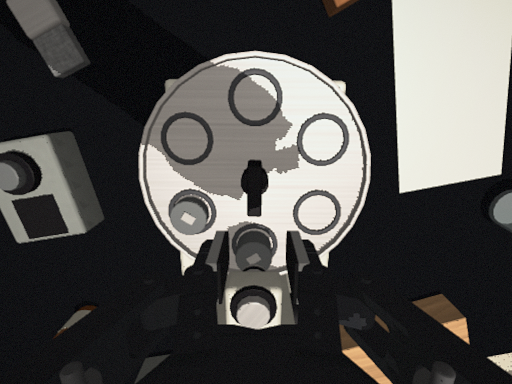

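Tall is now under the lens (253,253 in the wrist view); table at its detent. Go press.

```bash
python3 -m inch '[{"dx":1,"dy":-43,"dz":0,"rx":0,"ry":0,"rz":0,"hand":1},{"dx":1,"dy":-44,"dz":0,"rx":0,"ry":0,"rz":0,"hand":1},{"dx":1,"dy":-44,"dz":0,"rx":0,"ry":0,"rz":0,"hand":1},{"dx":1,"dy":-44,"dz":0,"rx":0,"ry":0,"rz":0,"hand":1},{"dx":1,"dy":-44,"dz":0,"rx":0,"ry":0,"rz":0,"hand":1},{"dx":2,"dy":-43,"dz":10,"rx":0,"ry":0,"rz":0,"hand":1},{"dx":0,"dy":0,"dz":40,"rx":0,"ry":0,"rz":0,"hand":1},{"dx":0,"dy":0,"dz":40,"rx":0,"ry":0,"rz":0,"hand":1},{"dx":0,"dy":0,"dz":0,"rx":0,"ry":0,"rz":0,"hand":1},{"dx":0,"dy":0,"dz":0,"rx":0,"ry":0,"rz":0,"hand":1}]'; python3 - <<'E'
from h import *
p,d=bot.grab_frame('wrist'); save('w20',p)
plan(.5082,-.2557,.068)
E
```

```text
clock: 32.3
position: [0.5077, -0.2547, 0.0994]
tool_rot: [3.14, -0.001, 2.901]
force: [1.1, -0.5, 0.5]
grip_width: -0.0004
now [ 0.5083 -0.255   0.1004] [3.141e+00 1.000e-03 2.901e+00] w -0.0003 F [ 0.1 -1.1  0.8] t 32.35
 shift mm [-0.  -0.8 32.4]
```

View pics/w20.png

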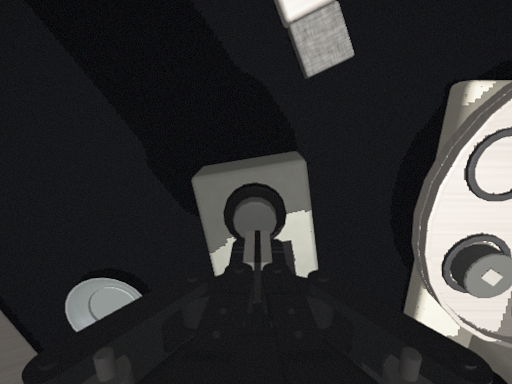

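```bash
python3 -m inch '[{"dx":0,"dy":-0.8,"dz":24,"rx":0,"ry":0,"rz":0,"hand":1},{"dx":0,"dy":0,"dz":9,"rx":0,"ry":0,"rz":0,"hand":1},{"dx":0,"dy":0,"dz":4,"rx":0,"ry":0,"rz":0,"hand":1},{"dx":0,"dy":0,"dz":2,"rx":0,"ry":0,"rz":0,"hand":1},{"dx":0,"dy":0,"dz":0,"rx":0,"ry":0,"rz":0,"hand":1},{"dx":0,"dy":0,"dz":0,"rx":0,"ry":0,"rz":0,"hand":1}]'
```

```text
clock: 32.95
position: [0.5077, -0.2564, 0.0612]
tool_rot: [-3.141, 0.001, 2.9]
force: [-3.1, 0.9, 4.2]
grip_width: 0.0001
```

```bash
python3 -m inch '[{"dx":0,"dy":0,"dz":1.5,"rx":0,"ry":0,"rz":0,"hand":1},{"dx":0,"dy":0,"dz":0,"rx":0,"ry":0,"rz":0,"hand":1},{"dx":0,"dy":0,"dz":0,"rx":0,"ry":0,"rz":0,"hand":1},{"dx":0,"dy":0,"dz":0,"rx":0,"ry":0,"rz":0,"hand":1}]';python3 - <<'E'
from h import *
p,d=bot.grab_frame('scene'); save('s21',cv2.resize(p[120:300,100:340],None,fx=3,fy=3,interpolation=cv2.INTER_CUBIC))
E
```

```text
clock: 33.35
position: [0.5079, -0.2564, 0.0607]
tool_rot: [-3.14, 0.001, 2.9]
force: [-9.4, 0.8, 28.3]
grip_width: 0.0
```

View pics/s21.png

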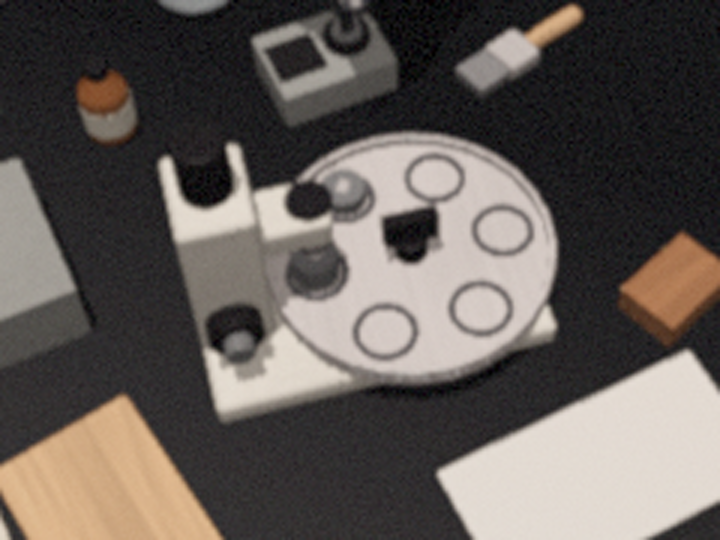

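Lens down over tall. Release and return to the knob at the same yaw; turning two more clicks CW brings both blocks to the front.

```bash
python3 -m inch '[{"dx":0,"dy":0,"dz":-5,"rx":0,"ry":0,"rz":0,"hand":1},{"dx":0,"dy":0,"dz":-10,"rx":0,"ry":0,"rz":0,"hand":1},{"dx":0,"dy":0,"dz":0,"rx":0,"ry":0,"rz":0,"hand":1},{"dx":0,"dy":0,"dz":0,"rx":0,"ry":0,"rz":0,"hand":1},{"dx":0,"dy":0,"dz":-40,"rx":0,"ry":0,"rz":0,"hand":1},{"dx":0,"dy":0,"dz":-40,"rx":0,"ry":0,"rz":0,"hand":0.5},{"dx":0,"dy":0,"dz":-30,"rx":0,"ry":0,"rz":0,"hand":0.1},{"dx":0,"dy":0,"dz":0,"rx":0,"ry":0,"rz":0,"hand":-0.1}]';  python3 - <<'E'
from h import *
p,d=bot.grab_frame('scene'); save('s22',cv2.resize(p[120:300,100:340],None,fx=3,fy=3,interpolation=cv2.INTER_CUBIC))
plan(.577,-.003,.14,-.249+np.pi)
E
```

```text
clock: 34.2
position: [0.5089, -0.2565, 0.1872]
tool_rot: [-3.141, 0.004, 2.9]
force: [0.4, 0.7, -0.1]
grip_width: 0.043
now [ 0.508  -0.2567  0.185 ] [-3.141e+00  2.000e-03  2.899e+00] w 0.0472 F [-1.  -0.7  0. ] t 34.25
 rot first (tool rotvec) [-0.001  0.002  0.007]
 then shift mm [ -4.3 262.9  45. ]  | shift before rot [ -6.  262.9  44.8]
```

View pics/s22.png

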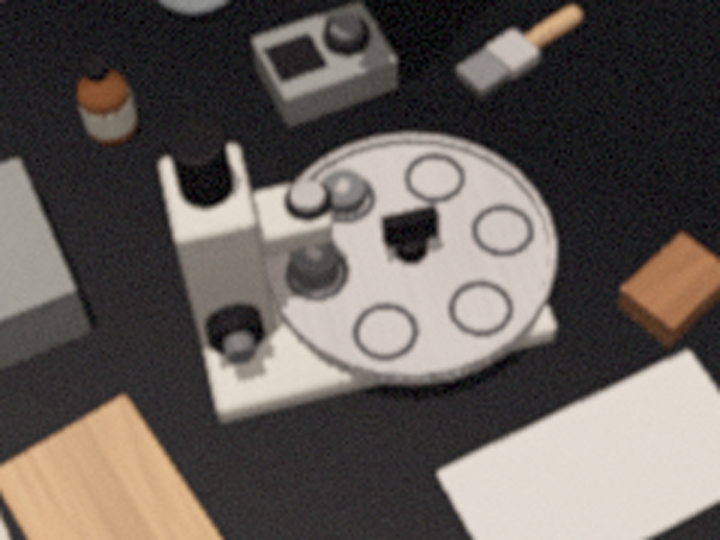

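Lens is up again. Back to the knob.

```bash
python3 -m inch '[{"dx":-1,"dy":43,"dz":0,"rx":0,"ry":0,"rz":0.007,"hand":-0.1},{"dx":-1,"dy":44,"dz":0,"rx":0,"ry":0,"rz":0,"hand":-0.1},{"dx":-1,"dy":44,"dz":0,"rx":0,"ry":0,"rz":0,"hand":-0.1},{"dx":-1,"dy":44,"dz":0,"rx":0,"ry":0,"rz":0,"hand":-0.1},{"dx":-0.5,"dy":44,"dz":0,"rx":0,"ry":0,"rz":0,"hand":-0.1},{"dx":0,"dy":43,"dz":15,"rx":0,"ry":0,"rz":0,"hand":-0.1},{"dx":0,"dy":0,"dz":30,"rx":0,"ry":0,"rz":0,"hand":-0.1},{"dx":0,"dy":0,"dz":0,"rx":0,"ry":0,"rz":0,"hand":-0.1},{"dx":0,"dy":0,"dz":0,"rx":0,"ry":0,"rz":0,"hand":-0.1},{"dx":0,"dy":0,"dz":0,"rx":0,"ry":0,"rz":0,"hand":-0.1}]'; python3 - <<'E'
from h import *
p,d=bot.grab_frame('wrist'); save('w23',p)
print(np.round(bot.observe()['qpos'],2))
plan(.577,-.003,.069,-.249+np.pi)
E
```

```text
clock: 35.25
position: [0.5763, -0.0044, 0.1395]
tool_rot: [3.142, 0.0, 2.891]
force: [0.2, 0.2, 0.6]
grip_width: 0.047
[ 0.61  0.8  -1.09  1.78  0.8   1.08  0.55]
now [ 0.5764 -0.0045  0.1397] [3.142e+00 1.000e-03 2.891e+00] w 0.0471 F [-0.7  0.3  0.1] t 35.3
 rot first (tool rotvec) [ 0.     0.001 -0.002]
 then shift mm [-0.2  1.6 70.7]  | shift before rot [-0.2  1.6 70.7]
```

View pics/w23.png

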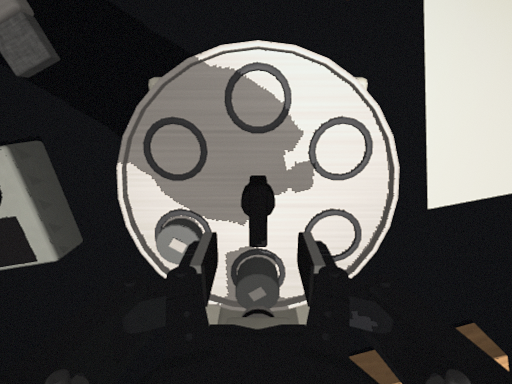

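Knob centred. Descend, grip, and turn 120° CW.

```bash
python3 -m inch '[{"dx":0,"dy":1.4,"dz":25,"rx":0,"ry":0,"rz":0,"hand":-0.1},{"dx":0,"dy":0,"dz":30,"rx":0,"ry":0,"rz":0,"hand":-0.1},{"dx":0,"dy":0,"dz":14.5,"rx":0,"ry":0,"rz":0,"hand":-0.1},{"dx":0,"dy":0,"dz":0,"rx":0,"ry":0,"rz":0,"hand":0.1},{"dx":0,"dy":0,"dz":0,"rx":0,"ry":0,"rz":0,"hand":0.4},{"dx":0,"dy":0,"dz":0,"rx":0,"ry":0,"rz":0,"hand":0.8},{"dx":0,"dy":0,"dz":0,"rx":0,"ry":0,"rz":0,"hand":0.9},{"dx":0,"dy":0,"dz":0,"rx":0,"ry":0,"rz":0,"hand":0.9},{"dx":0,"dy":0,"dz":0,"rx":0,"ry":0,"rz":0,"hand":0.9}]' && python3 -m inch '[{"dx":0,"dy":0,"dz":0,"rx":0,"ry":0,"rz":0.05,"hand":0.9},{"dx":0,"dy":0,"dz":0,"rx":0,"ry":0,"rz":0.11,"hand":0.9},{"dx":0,"dy":0,"dz":0,"rx":0,"ry":0,"rz":0.11,"hand":0.9},{"dx":0,"dy":0,"dz":0,"rx":0,"ry":0,"rz":0.11,"hand":0.9},{"dx":0,"dy":0,"dz":0,"rx":0,"ry":0,"rz":0.11,"hand":0.9},{"dx":0,"dy":0,"dz":0,"rx":0,"ry":0,"rz":0.11,"hand":0.9},{"dx":0,"dy":0,"dz":0,"rx":0,"ry":0,"rz":0.11,"hand":0.9},{"dx":0,"dy":0,"dz":0,"rx":0,"ry":0,"rz":0.11,"hand":0.9},{"dx":0,"dy":0,"dz":0,"rx":0,"ry":0,"rz":0.11,"hand":0.9},{"dx":0,"dy":0,"dz":0,"rx":0,"ry":0,"rz":0.11,"hand":0.9}]' && python3 -m inch '[{"dx":0,"dy":0,"dz":0,"rx":0,"ry":0,"rz":0.11,"hand":0.9},{"dx":0,"dy":0,"dz":0,"rx":0,"ry":0,"rz":0.11,"hand":0.9},{"dx":0,"dy":0,"dz":0,"rx":0,"ry":0,"rz":0.11,"hand":0.9},{"dx":0,"dy":0,"dz":0,"rx":0,"ry":0,"rz":0.11,"hand":0.9},{"dx":0,"dy":0,"dz":0,"rx":0,"ry":0,"rz":0.11,"hand":0.9},{"dx":0,"dy":0,"dz":0,"rx":0,"ry":0,"rz":0.11,"hand":0.9},{"dx":0,"dy":0,"dz":0,"rx":0,"ry":0,"rz":0.11,"hand":0.9},{"dx":0,"dy":0,"dz":0,"rx":0,"ry":0,"rz":0.11,"hand":0.9},{"dx":0,"dy":0,"dz":0,"rx":0,"ry":0,"rz":0.11,"hand":0.9},{"dx":0,"dy":0,"dz":0,"rx":0,"ry":0,"rz":0.05,"hand":0.9}]';  python3 - <<'E'
from h import *
plan(.577,-.003,.069,-.249+np.pi/3)
E
```

```text
clock: 36.2
position: [0.5766, -0.004, 0.0707]
tool_rot: [-3.139, 0.001, 2.891]
force: [-6.4, -11.3, 11.1]
grip_width: 0.0136
clock: 37.2
position: [0.5768, -0.0039, 0.0708]
tool_rot: [3.141, 0.003, 1.847]
force: [-3.9, -9.8, 7.6]
grip_width: 0.0134
clock: 38.2
position: [0.5769, -0.0038, 0.0708]
tool_rot: [3.139, 0.001, 0.807]
force: [-0.5, -11.7, 6.1]
grip_width: 0.0137
now [ 0.5769 -0.0038  0.0708] [3.139e+00 1.000e-03 8.070e-01] w 0.0137 F [ -0.5 -11.7   6.1] t 38.2
 rot first (tool rotvec) [0.002 0.001 0.009]
 then shift mm [ 0.6 -0.5  1.8]  | shift before rot [ 0.7 -0.5  1.8]
```

```bash
python3 -m inch '[{"dx":0,"dy":0,"dz":0,"rx":0,"ry":0,"rz":0,"hand":0.6},{"dx":0,"dy":0,"dz":0,"rx":0,"ry":0,"rz":0,"hand":0.1},{"dx":0,"dy":0,"dz":0,"rx":0,"ry":0,"rz":0,"hand":-0.1},{"dx":0,"dy":0,"dz":0,"rx":0,"ry":0,"rz":0,"hand":-0.1},{"dx":0,"dy":0,"dz":-30,"rx":0,"ry":0,"rz":0,"hand":-0.1},{"dx":0,"dy":0,"dz":-45,"rx":0,"ry":0,"rz":0,"hand":-0.1},{"dx":-40,"dy":0,"dz":-10,"rx":0,"ry":0,"rz":0,"hand":-0.3},{"dx":-40,"dy":0,"dz":0,"rx":0,"ry":0,"rz":0,"hand":-0.3},{"dx":0,"dy":0,"dz":0,"rx":0,"ry":0,"rz":0,"hand":-0.3},{"dx":0,"dy":0,"dz":0,"rx":0,"ry":0,"rz":0,"hand":-0.3}]'; python3 - <<'E'
from h import *
C=cal('wrist'); p,d=bot.grab_frame('wrist'); save('w24',p)
v,c=fit_table(p,C,(.577,-.003,-.248,[0,1,2,3,4,5]),.046); print(v.round(4),c)
held(C,d,.061,.4946,.018); held(C,d,.075,.5175,-.064)
plan(.5175,-.064,.1,.8)
E
```

```text
clock: 39.2
position: [0.5213, -0.0609, 0.1546]
tool_rot: [3.141, -0.0, 0.812]
force: [0.0, 0.5, 0.5]
grip_width: 0.0556
[ 0.5771 -0.0035 -0.2533] -78.38820393880208
blk 1743 z 0.061 mean [0.4953 0.018 ] ext [0.041 0.041] mid [0.4943 0.0178]
blk 1649 z 0.0751 mean [ 0.5179 -0.063 ] ext [0.041 0.041] mid [ 0.5169 -0.0639]
now [ 0.5217 -0.06    0.1545] [ 3.141e+00 -1.000e-03  8.130e-01] w 0.0557 F [ 0.   0.7 -0.6] t 39.25
 rot first (tool rotvec) [ 0.    -0.001  0.013]
 then shift mm [-5.8 -0.2 54.5]  | shift before rot [-5.9 -0.3 54.5]
```

View pics/w24.png

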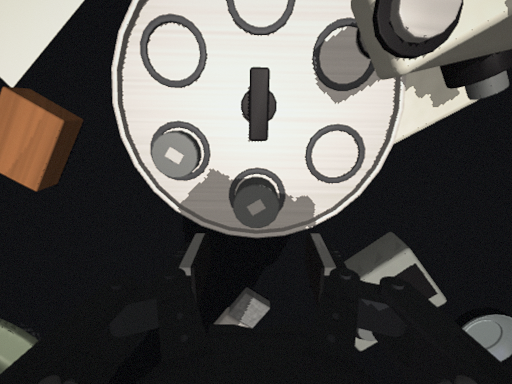

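Tall (208,257) and low (155,175) both upright at the front. Pick tall.

```bash
python3 -m inch '[{"dx":-5.8,"dy":-0.3,"dz":30,"rx":0,"ry":0,"rz":0.013,"hand":-0.3},{"dx":0,"dy":0,"dz":35,"rx":0,"ry":0,"rz":0,"hand":-0.3},{"dx":0,"dy":0,"dz":15,"rx":0,"ry":0,"rz":0,"hand":-0.3},{"dx":0,"dy":0,"dz":14,"rx":0,"ry":0,"rz":0,"hand":-0.3},{"dx":0,"dy":0,"dz":0,"rx":0,"ry":0,"rz":0,"hand":-0.3},{"dx":0,"dy":0,"dz":0,"rx":0,"ry":0,"rz":0,"hand":0},{"dx":0,"dy":0,"dz":0,"rx":0,"ry":0,"rz":0,"hand":0.3},{"dx":0,"dy":0,"dz":0,"rx":0,"ry":0,"rz":0,"hand":0.3},{"dx":0,"dy":0,"dz":0,"rx":0,"ry":0,"rz":0,"hand":0.3},{"dx":0,"dy":0,"dz":0,"rx":0,"ry":0,"rz":0,"hand":0.3}]' 30; python3 - <<'E'
from h import *
plan(.5175,-.064,.1,.8)
E
```

```text
clock: 40.25
position: [0.5179, -0.0643, 0.0612]
tool_rot: [3.14, -0.001, 0.8]
force: [-0.9, -0.3, 8.4]
grip_width: 0.0406
now [ 0.5179 -0.0643  0.0612] [ 3.14e+00 -1.00e-03  8.00e-01] w 0.0406 F [-0.9 -0.3  8.4] t 40.25
 rot first (tool rotvec) [ 0.001 -0.001 -0.   ]
 then shift mm [ -0.1  -0.5 -38.8]  | shift before rot [ -0.   -0.5 -38.8]
```

```bash
python3 -m inch '[{"dx":0,"dy":0,"dz":-20,"rx":0,"ry":0,"rz":0,"hand":0.3},{"dx":0,"dy":0,"dz":-45,"rx":0,"ry":0,"rz":0,"hand":0.3},{"dx":0,"dy":0,"dz":-25,"rx":0,"ry":0,"rz":0,"hand":0.3},{"dx":29,"dy":-31.6,"dz":0,"rx":0,"ry":0,"rz":0,"hand":0.3},{"dx":29,"dy":-31.6,"dz":0,"rx":0,"ry":0,"rz":0,"hand":0.3},{"dx":29,"dy":-31.6,"dz":0,"rx":0,"ry":0,"rz":0,"hand":0.3},{"dx":29,"dy":-31.6,"dz":0,"rx":0,"ry":0,"rz":0,"hand":0.3},{"dx":29,"dy":-31.6,"dz":0,"rx":0,"ry":0,"rz":0,"hand":0.3},{"dx":29,"dy":-31.6,"dz":0,"rx":0,"ry":0,"rz":0,"hand":0.3},{"dx":29,"dy":-31.6,"dz":0,"rx":0,"ry":0,"rz":0,"hand":0.3}]' && python3 -m inch '[{"dx":0,"dy":0,"dz":30,"rx":0,"ry":0,"rz":0,"hand":0.3},{"dx":0,"dy":0,"dz":40,"rx":0,"ry":0,"rz":0,"hand":0.3},{"dx":0,"dy":0,"dz":40,"rx":0,"ry":0,"rz":0,"hand":0.3},{"dx":0,"dy":0,"dz":10,"rx":0,"ry":0,"rz":0,"hand":0.3},{"dx":0,"dy":0,"dz":0,"rx":0,"ry":0,"rz":0,"hand":0.3},{"dx":0,"dy":0,"dz":0,"rx":0,"ry":0,"rz":0,"hand":0.3}]'; python3 - <<'E'
from h import *
p,d=bot.grab_frame('wrist'); save('w25',p)
plan(.50,.235,.02)
E
```

```text
clock: 41.25
position: [0.4998, 0.2371, 0.1508]
tool_rot: [3.141, -0.0, 0.8]
force: [0.9, 0.7, -0.3]
grip_width: 0.0405
clock: 41.85
position: [0.5008, 0.236, 0.032]
tool_rot: [3.141, -0.002, 0.8]
force: [0.3, -0.0, -1.0]
grip_width: 0.0405
now [0.501  0.236  0.0322] [ 3.141e+00 -2.000e-03  7.990e-01] w 0.0406 F [ 0.2  0.1 -1.1] t 41.9
 shift mm [-1.4 -0.  12.2]
```

View pics/w25.png

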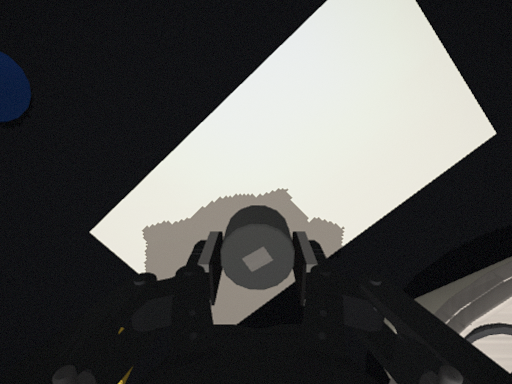

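Over the pad, clear. Set down, release and lift.

```bash
python3 -m inch '[{"dx":0,"dy":0,"dz":8,"rx":0,"ry":0,"rz":0,"hand":0.3},{"dx":0,"dy":0,"dz":4,"rx":0,"ry":0,"rz":0,"hand":0.3},{"dx":0,"dy":0,"dz":0.6,"rx":0,"ry":0,"rz":0,"hand":0.3},{"dx":0,"dy":0,"dz":0,"rx":0,"ry":0,"rz":0,"hand":0.3},{"dx":0,"dy":0,"dz":0,"rx":0,"ry":0,"rz":0,"hand":0.3}]' && python3 -m inch '[{"dx":0,"dy":0,"dz":0,"rx":0,"ry":0,"rz":0,"hand":0},{"dx":0,"dy":0,"dz":0,"rx":0,"ry":0,"rz":0,"hand":-0.2},{"dx":0,"dy":0,"dz":0,"rx":0,"ry":0,"rz":0,"hand":-0.3},{"dx":0,"dy":0,"dz":0,"rx":0,"ry":0,"rz":0,"hand":-0.3},{"dx":0,"dy":0,"dz":-20,"rx":0,"ry":0,"rz":0,"hand":-0.3},{"dx":0,"dy":0,"dz":-45,"rx":0,"ry":0,"rz":0,"hand":-0.3},{"dx":0,"dy":0,"dz":-45,"rx":0,"ry":0,"rz":0,"hand":-0.3},{"dx":0,"dy":0,"dz":-20,"rx":0,"ry":0,"rz":0.14,"hand":-0.3},{"dx":0,"dy":0,"dz":0,"rx":0,"ry":0,"rz":0.14,"hand":-0.3},{"dx":0,"dy":0,"dz":0,"rx":0,"ry":0,"rz":0.14,"hand":-0.3}]'; python3 - <<'E'
from h import *
plan(.4943,.0179,.12,0.1)
E
```

```text
clock: 42.4
position: [0.5007, 0.2356, 0.0184]
tool_rot: [3.141, -0.001, 0.8]
force: [0.2, -2.3, 11.3]
grip_width: 0.0401
clock: 43.4
position: [0.5004, 0.2354, 0.1485]
tool_rot: [3.142, -0.001, 0.374]
force: [0.6, 0.3, -0.3]
grip_width: 0.055
now [0.5004 0.2354 0.1485] [ 3.142e+00 -1.000e-03  3.740e-01] w 0.055 F [ 0.6  0.3 -0.3] t 43.4
 rot first (tool rotvec) [-0.    -0.001  0.274]
 then shift mm [-27.8 215.8  28.5]  | shift before rot [-85.1 200.3  28.4]
```

```bash
python3 -m inch '[{"dx":0,"dy":0,"dz":0,"rx":0,"ry":0,"rz":0.137,"hand":-0.3},{"dx":0,"dy":0,"dz":0,"rx":0,"ry":0,"rz":0.137,"hand":-0.3},{"dx":-5.6,"dy":43,"dz":0,"rx":0,"ry":0,"rz":0,"hand":-0.3},{"dx":-5.6,"dy":43,"dz":0,"rx":0,"ry":0,"rz":0,"hand":-0.3},{"dx":-5.6,"dy":43,"dz":0,"rx":0,"ry":0,"rz":0,"hand":-0.3},{"dx":-5.6,"dy":43,"dz":0,"rx":0,"ry":0,"rz":0,"hand":-0.3},{"dx":-5.4,"dy":43,"dz":0,"rx":0,"ry":0,"rz":0,"hand":-0.3},{"dx":0,"dy":0,"dz":30,"rx":0,"ry":0,"rz":0,"hand":-0.3},{"dx":0,"dy":0,"dz":0,"rx":0,"ry":0,"rz":0,"hand":-0.3},{"dx":0,"dy":0,"dz":0,"rx":0,"ry":0,"rz":0,"hand":-0.3}]'; python3 - <<'E'
from h import *
C=cal('wrist'); p,d=bot.grab_frame('wrist'); save('w26',p)
held(C,d,.061,.4946,.018)
plan(.4943,.0179,.052,0.1)
p,d=bot.grab_frame('top'); C=cal('top'); held(C,d,.033,.50,.236)
E
```

```text
clock: 44.4
position: [0.4949, 0.0198, 0.1179]
tool_rot: [-3.141, 0.001, 0.107]
force: [-0.6, 0.7, -0.1]
grip_width: 0.0554
blk 2003 z 0.061 mean [0.4954 0.0177] ext [0.042 0.041] mid [0.4942 0.0174]
now [0.4953 0.0201 0.1184] [-3.141 -0.     0.108] w 0.0551 F [ 0.5  0.6 -0.8] t 44.45
 rot first (tool rotvec) [-0.001 -0.     0.008]
 then shift mm [-1.2  2.1 66.4]  | shift before rot [-1.2  2.1 66.4]
blk 156 z 0.0325 mean [0.498  0.2326] ext [0.041 0.04 ] mid [0.498  0.2325]
```

View pics/w26.png

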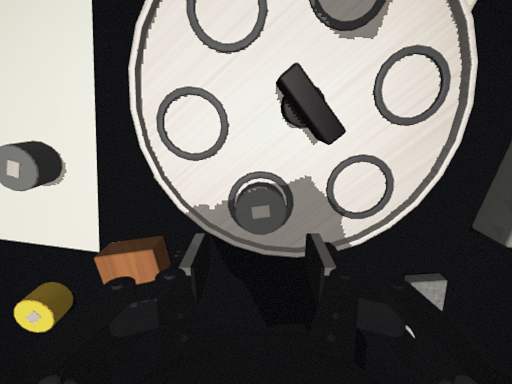

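Tall stands on the pad; low at (210,260) is ready. Pick low.

```bash
python3 -m inch '[{"dx":-1.1,"dy":2.1,"dz":25,"rx":0,"ry":0,"rz":0,"hand":-0.3},{"dx":0,"dy":0,"dz":25,"rx":0,"ry":0,"rz":0,"hand":-0.3},{"dx":0,"dy":0,"dz":15.5,"rx":0,"ry":0,"rz":0,"hand":-0.3},{"dx":0,"dy":0,"dz":0,"rx":0,"ry":0,"rz":0,"hand":-0.3},{"dx":0,"dy":0,"dz":0,"rx":0,"ry":0,"rz":0,"hand":-0.1},{"dx":0,"dy":0,"dz":0,"rx":0,"ry":0,"rz":0,"hand":0.3},{"dx":0,"dy":0,"dz":0,"rx":0,"ry":0,"rz":0,"hand":0.3},{"dx":0,"dy":0,"dz":0,"rx":0,"ry":0,"rz":0,"hand":0.3},{"dx":0,"dy":0,"dz":0,"rx":0,"ry":0,"rz":0,"hand":0.3},{"dx":0,"dy":0,"dz":0,"rx":0,"ry":0,"rz":0,"hand":0.3}]' 30; python3 - <<'E'
from h import *
plan(.59,.235,.14)
E
```

```text
clock: 45.5
position: [0.4949, 0.0169, 0.0536]
tool_rot: [3.142, -0.002, 0.106]
force: [-1.4, 0.5, 4.0]
grip_width: 0.04
now [0.4949 0.0169 0.0536] [ 3.142e+00 -2.000e-03  1.060e-01] w 0.04 F [-1.4  0.5  4. ] t 45.5
 shift mm [ 117.8 -206.8  -86.1]
```

```bash
python3 -m inch '[{"dx":0,"dy":0,"dz":-20,"rx":0,"ry":0,"rz":0,"hand":0.3},{"dx":0,"dy":0,"dz":-40,"rx":0,"ry":0,"rz":0,"hand":0.3},{"dx":0,"dy":0,"dz":-26,"rx":0,"ry":0,"rz":0,"hand":0.3},{"dx":19.6,"dy":-34.5,"dz":0,"rx":0,"ry":0,"rz":0,"hand":0.3},{"dx":19.6,"dy":-34.5,"dz":0,"rx":0,"ry":0,"rz":0,"hand":0.3},{"dx":19.6,"dy":-34.5,"dz":0,"rx":0,"ry":0,"rz":0,"hand":0.3},{"dx":19.6,"dy":-34.5,"dz":0,"rx":0,"ry":0,"rz":0,"hand":0.3},{"dx":19.6,"dy":-34.5,"dz":0,"rx":0,"ry":0,"rz":0,"hand":0.3},{"dx":19.6,"dy":-34.5,"dz":0,"rx":0,"ry":0,"rz":0,"hand":0.3},{"dx":0,"dy":0,"dz":0,"rx":0,"ry":0,"rz":0,"hand":0.3}]' && python3 -m inch '[{"dx":0,"dy":0,"dz":30,"rx":0,"ry":0,"rz":0,"hand":0.3},{"dx":0,"dy":0,"dz":40,"rx":0,"ry":0,"rz":0,"hand":0.3},{"dx":0,"dy":0,"dz":30,"rx":0,"ry":0,"rz":0,"hand":0.3},{"dx":0,"dy":0,"dz":10,"rx":0,"ry":0,"rz":0,"hand":0.3},{"dx":0,"dy":0,"dz":0,"rx":0,"ry":0,"rz":0,"hand":0.3},{"dx":0,"dy":0,"dz":0,"rx":0,"ry":0,"rz":0,"hand":0.3}]'; python3 - <<'E'
from h import *
p,d=bot.grab_frame('wrist'); save('w27',p)
plan(.59,.235,.0118)
E
```

```text
clock: 46.5
position: [0.5897, 0.2409, 0.1396]
tool_rot: [-3.138, -0.002, 0.111]
force: [-1.6, -0.2, -0.6]
grip_width: 0.0397
clock: 47.1
position: [0.5901, 0.2353, 0.0301]
tool_rot: [-3.141, -0.002, 0.106]
force: [-0.3, -0.7, -0.1]
grip_width: 0.0399
now [0.5903 0.2353 0.0302] [-3.141e+00 -2.000e-03  1.060e-01] w 0.04 F [0.2 0.3 0.2] t 47.15
 shift mm [-0.4  0.2 18.4]
```

View pics/w27.png

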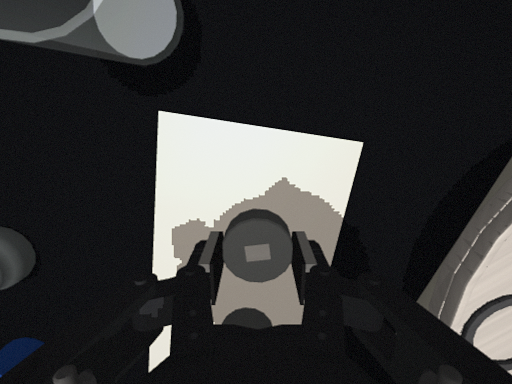

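```bash
python3 -m inch '[{"dx":0,"dy":0,"dz":10,"rx":0,"ry":0,"rz":0,"hand":0.3},{"dx":0,"dy":0,"dz":7,"rx":0,"ry":0,"rz":0,"hand":0.3},{"dx":0,"dy":0,"dz":1.5,"rx":0,"ry":0,"rz":0,"hand":0.3},{"dx":0,"dy":0,"dz":0,"rx":0,"ry":0,"rz":0,"hand":0.3},{"dx":0,"dy":0,"dz":0,"rx":0,"ry":0,"rz":0,"hand":0.3}]' && python3 -m inch '[{"dx":0,"dy":0,"dz":0,"rx":0,"ry":0,"rz":0,"hand":0},{"dx":0,"dy":0,"dz":0,"rx":0,"ry":0,"rz":0,"hand":-0.2},{"dx":0,"dy":0,"dz":0,"rx":0,"ry":0,"rz":0,"hand":-0.3},{"dx":0,"dy":0,"dz":0,"rx":0,"ry":0,"rz":0,"hand":-0.3},{"dx":0,"dy":0,"dz":-20,"rx":0,"ry":0,"rz":0,"hand":-0.3},{"dx":0,"dy":0,"dz":-45,"rx":0,"ry":0,"rz":0,"hand":-0.3},{"dx":-10,"dy":0,"dz":-45,"rx":0,"ry":0,"rz":0,"hand":-0.3},{"dx":-40,"dy":0,"dz":-45,"rx":0,"ry":0,"rz":0,"hand":-0.3},{"dx":-40,"dy":20,"dz":-45,"rx":0,"ry":0,"rz":0,"hand":-0.3},{"dx":-40,"dy":20,"dz":0,"rx":0,"ry":0,"rz":0,"hand":-0.3}]' && python3 -m inch '[{"dx":0,"dy":0,"dz":0,"rx":0,"ry":0,"rz":0,"hand":-0.3},{"dx":0,"dy":0,"dz":0,"rx":0,"ry":0,"rz":0,"hand":-0.3},{"dx":0,"dy":0,"dz":0,"rx":0,"ry":0,"rz":0,"hand":-0.3}]'; python3 - <<'E'
from h import *
C=cal('wrist'); p,d=bot.grab_frame('wrist'); save('w28',p)
held(C,d,.033,.50,.235); held(C,d,.019,.59,.235)
v,c=fit_table(p,C,(.577,-.003,-.248,[1,2,3,4,5]),.046); print(v.round(4),c)
p,d=bot.grab_frame('top'); save('t28',p); C=cal('top'); held(C,d,.033,.50,.236);held(C,d,.019,.59,.236)
held(C,d,.065,.507,-.256,.006,.03)
E
```

```text
clock: 47.65
position: [0.5897, 0.2348, 0.0101]
tool_rot: [3.142, -0.001, 0.106]
force: [-1.0, -2.0, 10.3]
grip_width: 0.04
clock: 48.65
position: [0.4797, 0.1883, 0.1962]
tool_rot: [-3.14, -0.006, 0.107]
force: [0.3, 0.7, 0.2]
grip_width: 0.0554
clock: 48.95
position: [0.4796, 0.1876, 0.1925]
tool_rot: [-3.141, -0.0, 0.106]
force: [0.4, -0.1, 0.4]
grip_width: 0.0553
blk 1040 z 0.033 mean [0.5006 0.2341] ext [0.041 0.041] mid [0.4999 0.2344]
blk 427 z 0.019 mean [0.595  0.2141] ext [0.035 0.018] mid [0.595  0.2143]
[ 0.5772 -0.0017 -0.2474] -98.95786743164062
  return _methods._mean(a, axis=axis, dtype=dtype,
  ret = ret.dtype.type(ret / rcount)
h.py:57: RuntimeWarning: Mean of empty slice.
  print('blk',m.sum(),'z',np.median(q[:,2]).round(4),'mean',q.mean(0)[:2].round(4),'ext',np.ptp(q,0).round(3)[:2],'mid',((q.max(0)+q.min(0))/2)[:2].round(4))
  ret = um.true_divide(
Traceback (most recent call last):
  File "h.py", line 57, in held
    print('blk',m.sum(),'z',np.median(q[:,2]).round(4),'mean',q.mean(0)[:2].round(4),'ext',np.ptp(q,0).round(3)[:2],'mid',((q.max(0)+q.min(0))/2)[:2].round(4))
                                                                                           ~~~~~~^^^^^
ValueError: zero-size array to reduction operation maximum which has no identity
```

View pics/w28.png

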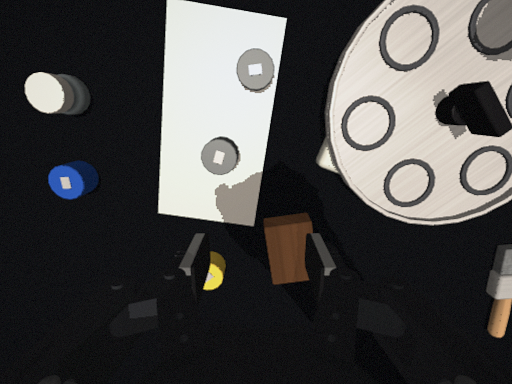

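View pics/t28.png

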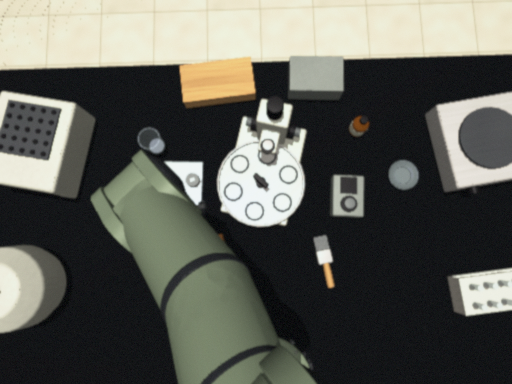

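Low now stands near the pad's right edge (69,255), not where I released it: the announced nudge, or a drag by the hand. Measuring it.

```bash
python3 - <<'E'
from h import *
C=cal('wrist'); p,d=bot.grab_frame('wrist')
held(C,d,.019,.598,.205,.005,.032); held(C,d,.033,.50,.235,.005)
print(atz(C,69,255,.019))
# pad corners from wrist
g=(p.min(2)>150).astype(np.uint8); g[:,:150]=0; g[:,292:]=0; g[235:]=0
c=np.argwhere(g)[:,::-1].astype(np.float32)
for r,cc in [(0,167),(17,287),(226,253),(213,158)]: print(atz(C,r,cc,0).round(4))
E
```

```text
blk 1246 z 0.0191 mean [0.5976 0.203 ] ext [0.041 0.041] mid [0.5975 0.2028]
blk 1041 z 0.033 mean [0.5006 0.2341] ext [0.041 0.041] mid [0.4999 0.2345]
[0.59684197 0.20336418 0.019     ]
[0.6566 0.3047 0.    ]
[0.6546 0.1745 0.    ]
[0.4032 0.186  0.    ]
[0.4086 0.3154 0.    ]
```

Low is upright (top at 19.1 mm) with its centre about 26 mm inside the nearest pad edge, and tall is well inside. The table is in its detent, the hand is clear and the button is up. Handing in.

```bash
python3 - <<'E'
from h import *
s=bot.observe(); print(s['clock'],np.round(s['force'],1)); print(bot.job_done())
E
```

```text
49.1 [-0.5 -0.1  0.2]
the job is handed in; nothing more can be done
None
```

I examined both blocks that were on the pad, the lowest (19 mm) and then the tallest (33 mm), and stood them back on the pad. The middle block was absent. I handed in at 49 s, and the system gave no verdict.

**Examination:** For each block I turned the table by its knob, then pushed the button down until it stopped (about 60.7 mm). The scene pictures showed the lens all the way down on each press and up again before the next turn. After the last turn the table was in its detent.

**Last checks:**
- **Tall block:** it stands at (0.500, 0.234) with its top at 33.0 mm, well inside the pad.
- **Low block:** it stands upright at (0.598, 0.203) with its top at 19.1 mm, about 26 mm inside the nearest edge.
- **Hand:** it is clear of everything.
- **Bystanders:** those visible in the last pictures looked unmoved. I did not re-measure them, and the arm hid part of the bench in the top view.

**What disagreed:**
- **Low block moved:** it ended about 3 cm from where I released it. That was probably the announced nudge, though I can't rule out the hand having dragged it. It was still inside the pad, so I left it.
- **Button height:** the cap measured 67 mm up rather than the stated 63 mm.
- **Press force:** the wrist force reached 46 N briefly on the first press. The pressing was done with the fingertips; I eased it off and kept the second press near 28 N.

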